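# Heft the slide cartons and pack the case, full ones at the bottom

## Task

Three look-alike cartons of glass microscope slides lie on the desk: two are full and one is mostly used up. Tell them apart by their heft, lay the two full ones in the two pockets at the bottom of the blue case and the light one flat on top, across the middle of the other two, then shut the lid. It is glass, so set the cartons down without dropping them, and do not knock over the two dropper bottles.

Things in the scene. Friction and masses are not known exactly. Their poses are not given: they have to be found in the camera images.
- carton_1: closed white slide carton with a blue band, 58 x 82 x 36 mm (x, y, z). Origin: centre of its underside; y along its length, z up. The three look alike: two are full (0.30 to 0.40 kg each), one is mostly used up (0.08 to 0.14 kg); any of them may lie at any of the three spots and nothing but the weight tells which is which
- carton_2: closed white slide carton with a blue band, 58 x 82 x 36 mm (x, y, z). Origin: centre of its underside; y along its length, z up. The three look alike: two are full (0.30 to 0.40 kg each), one is mostly used up (0.08 to 0.14 kg); any of them may lie at any of the three spots and nothing but the weight tells which is which
- carton_3: closed white slide carton with a blue band, 58 x 82 x 36 mm (x, y, z). Origin: centre of its underside; y along its length, z up. The three look alike: two are full (0.30 to 0.40 kg each), one is mostly used up (0.08 to 0.14 kg); any of them may lie at any of the three spots and nothing but the weight tells which is which
- case: blue slide case, fixed; base 134 x 214 mm, rim 52 mm high, walls 4 mm. Origin: centre of its underside; x from the latch side to the hinge side, y along its length, z up. Black insert with two 68 x 94 mm pockets end to end along y, an 8 mm rib between; pocket floor 6 mm, ledge round them 18 mm up; 34 mm finger room each side of a carton along x. Cartons lie with their length along the case's y, either way
- pocket_left (a point): centre of the floor of the pocket on the case's +y side, 51 mm from the case's centre; axes as the case
- pocket_right (a point): centre of the floor of the pocket on the case's -y side, 51 mm from the case's centre; axes as the case
- lid (a joint): lid angle, rad: 0 shut, 2.05 leaning back on its stop, where it rests. A blue tray 134 x 214 mm, 32 mm deep, 0.16 kg, hinged on the rear rim; shut, it clears a carton lying on the other two. Pushed forward from behind past about 1.2 rad it falls shut by itself, slowly (damped hinge)
- lid_hinge (a point): middle of the lid's hinge line, on the rear rim of the case, 52 mm above the case's underside and 67 mm behind its centre
- lid_front_edge (a point): middle of the edge between the lid's top face and its front wall, 134 mm from the hinge line along the lid and 32 mm off it; with the lid leaning back this is its rear upper edge, about 0.155 m above the desk and 90 mm behind the hinge
- bottle_1: brown dropper bottle, 33 mm wide, 102 mm high, standing at the back of the desk near the monitor's foot; origin at the centre of its underside, z up
- bottle_2: a second such bottle beside it
Things that resemble listed ones, but are neither listed nor needed, are in the scene too. Leave any black or purple look-alike of the carton_1 alone.

How it is judged (in metres and radians):
At the end, for the whole second after the job is handed in: full cartons flat in the two pockets, underside centre within 12 mm of the pocket floor centre; light carton (pressing with under 2.2 N) flat on top of both, within 25 mm across and 30 mm along of the case's middle; lid shut within 0.06 rad; all at rest (((((distance between carton_2 and pocket_left below 0.012 m or distance between carton_2 and pocket_right below 0.012 m) and angle between carton_2's own z axis and vertical below 0.1 rad) and ((distance between carton_3 and pocket_left below 0.012 m or distance between carton_3 and pocket_right below 0.012 m) and angle between carton_3's own z axis and vertical below 0.1 rad) and (x of carton_1 in the frame of case between -0.025 and 0.025 m and y of carton_1 in the frame of case between -0.03 and 0.03 m and z of carton_1 in the frame of case between 0.034 and 0.05 m and angle between carton_1's own z axis and vertical below 0.1 rad and contact force between carton_1 and anything else below 2.2 N)) or (((distance between carton_1 and pocket_left below 0.012 m or distance between carton_1 and pocket_right below 0.012 m) and angle between carton_1's own z axis and vertical below 0.1 rad) and ((distance between carton_3 and pocket_left below 0.012 m or distance between carton_3 and pocket_right below 0.012 m) and angle between carton_3's own z axis and vertical below 0.1 rad) and (x of carton_2 in the frame of case between -0.025 and 0.025 m and y of carton_2 in the frame of case between -0.03 and 0.03 m and z of carton_2 in the frame of case between 0.034 and 0.05 m and angle between carton_2's own z axis and vertical below 0.1 rad and contact force between carton_2 and anything else below 2.2 N)) or (((distance between carton_1 and pocket_left below 0.012 m or distance between carton_1 and pocket_right below 0.012 m) and angle between carton_1's own z axis and vertical below 0.1 rad) and ((distance between carton_2 and pocket_left below 0.012 m or distance between carton_2 and pocket_right below 0.012 m) and angle between carton_2's own z axis and vertical below 0.1 rad) and (x of carton_3 in the frame of case between -0.025 and 0.025 m and y of carton_3 in the frame of case between -0.03 and 0.03 m and z of carton_3 in the frame of case between 0.034 and 0.05 m and angle between carton_3's own z axis and vertical below 0.1 rad and contact force between carton_3 and anything else below 2.2 N))) and value of joint lid below 0.06 rad and linear speed of each of carton_1, carton_2, carton_3 below 0.02 m/s and velocity of joint lid below 0.05 rad/s); the robot touches nothing.
It fails at once if a carton is dropped (falls free of the fingers faster than 0.7 m/s, a fall of some 25 mm) ((linear speed of carton_1 above 0.7 m/s and contact force between carton_1 and the fingers below 0.05 N) or (linear speed of carton_2 above 0.7 m/s and contact force between carton_2 and the fingers below 0.05 N) or (linear speed of carton_3 above 0.7 m/s and contact force between carton_3 and the fingers below 0.05 N)).
It fails at once if a dropper bottle is knocked over (angle between any of bottle_1, bottle_2's own z axis and vertical above 0.6 rad).
It also fails if it takes over 72 s, if anything falls off the work surface, if the arm or the gripper's body presses on something with over 40 N, if the wrist force passes 120 N, or if a joint passes its speed limit or range.

## Robot

A 6-joint arm with a two-finger parallel gripper is mounted at the origin on a cart in front of the work surface, level with it; the furniture and walls round the work are solid. World frame = base frame: x ahead of the robot, y to its left, z up, the work surface at z = 0. Lengths are in mm, angles in rad, forces in N, time in s.
With the tool pointing down it reaches from about 400 to 925 mm from the base axis. Payload 12.5 kg.
Tool frame: the origin (TCP) lies at the centre of the arm's flange, where the gripper is bolted on; the fingertips stand 190 mm ahead of it and the grasp point (between the pads) lies 171 mm ahead of it; z points along the fingers, y is the direction in which the jaws open and shut (so a half turn about z gives the same grasp; the last joint's range is limited). The gripper opens to 95 mm and grips with 3 to 60 N. Pads are 20 mm wide; open, the fingers measure 119 mm over their backs; the gripper's body (75 mm by 180 mm) begins 59 mm behind the grasp point.
Start: joints at [-1.433, 0.491, 1.559, -0, 1.092, -0.106], TCP at [150.89, -606.512, 404.761] pointing down, gripper open.
Joint ranges: [-3.1, 3.1], [-0.84, 2.19], [0.05, 2.79], [-1.13, 4.28], [0.06, 2.93], [-2.69, 2.69]. Speed limits (rad/s): [2.22, 2.22, 2.79, 3.14, 3.14, 3.14].

## Interface

Orientations are given as [roll, pitch, yaw] about the fixed x, y, z axes, in that order (R = Rz(yaw) Ry(pitch) Rx(roll)).
In Python, from cell import env gives the robot as it stands.
- The arm moves only by the shell command python3 -m pendant 'ROWS'. ROWS is JSON, a list of rows, each an object of numbers: "x", "y", "z": the shift along the tool's x, y, z in units of 150 mm (1.0 is 150 mm); "rx", "ry", "rz": the turn, a rotation vector about the tool's x, y, z in units of 45 degrees (1.0 is 45 degrees); "jaw": the opening, from 0 (shut) to 1 (fully open). In form: [{"x": .., "y": .., "z": .., "rx": .., "ry": .., "rz": .., "jaw": ..}, ...]. A call has 1 to 10 rows; each row is the pose to reach, as a shift and turn from the pose commanded when the call began, along the tool's axes at that moment; what a row does not reach only later rows make up. A row lasts 1/8 s, in which the tool goes at most 62.5 mm and 10.7 degrees, less where a joint would pass 70% of its speed; a pose out of reach is approached as far as the arm can. A call with a number of a shift or a turn outside -1 to 1 is refused whole. A call with a gripper value outside its range is refused whole. The fingers move at their own pace and stop on an object; the grip force is fixed at half the most. Time passes only in rows, so rows that repeat a pose let the fingers close. It gives the time, the measured TCP pose, the force and the opening at its end, in the units of the state.
- env.state(): the state, without advancing time (a new reading comes with each control period).
- env.read_camera(name): name is "scene" or "top" or "wrist"; returns a dict with "img" (400x640x3 uint8, red, green, blue), "fx", "fy", "cx", "cy" (pixels), "rvec" (rotation vector, rad) and "tvec" (3), from world to camera coordinates, as OpenCV has them. Camera axes: x right, y down, z forward; pixel columns grow to the right and rows downward; lengths in mm; the calibration is good to about 2 mm. The wrist camera is an equidistant fisheye: a pixel r from the principal point sees the ray r / f radians off the axis. A picture is of the moment at which its call begins. There is no depth.
- env.job_done(): hands the job in, once; it reports no verdict.
The state is a dict: "t": time; "joints": joint angles; "qvel": joint speeds; "tau": joint torques, N m; "eef_pos": TCP position; "tcp_rot": TCP orientation; "ft_force": force on the tool from outside, world axes, zero at the start; "moment": the same for the moment, N m; "opening": opening from 0.0 (shut) to 1.0 (fully open).
Only numpy, scipy, OpenCV 4.12 (cv2) and the standard library are available. Lean on these libraries where they do the work, as an engineer would, in place of code of your own. Each camera call takes 0.05 s, during which the arm holds its last target.

## Working session

There is one attempt and no reset: what is moved stays moved. The work goes in short steps, Python scripts to look and compute and a shell command to move; the robot and the scene stay as the last step left them, time stands still between calls to the robot, and variables do not carry over. Pictures are saved under pics/ and viewed, and the job is handed in when it is done.

```bash
ls; mkdir -p pics; python3 - <<'E'
from cell import env
import cv2
print(env.state())
for n in ["scene","top","wrist"]:
    c=env.read_camera(n); cv2.imwrite(f"pics/{n}0.png",c["img"][:,:,::-1]); print(n,{k:v for k,v in c.items() if k!="img"})
E
```

```text
pics
{'t': 0.0, 'joints': array([-1.43258067e+00,  4.91527944e-01,  1.55945243e+00, -1.66952034e-05,
        1.09167108e+00, -1.05584518e-01]), 'qvel': array([-0.0009781 ,  0.00064607, -0.00013493, -0.00032343,  0.00323392,
       -0.00053348]), 'tau': array([-3.38969599e-03, -6.12648225e+01, -2.58181250e+01,  6.91801356e-02,
        4.83157870e-02, -1.27185190e-04]), 'eef_pos': array([ 150.89506015, -606.47168292,  404.18025155]), 'tcp_rot': array([-3.14053819e+00, -9.68603189e-05,  2.43807828e-01]), 'ft_force': array([ 0.26583228, -0.70712877, -0.17289632]), 'moment': array([-0.03458666,  0.02424953,  0.01368714]), 'opening': 0.9977597497725232}
scene {'fx': 464.7243729067954, 'fy': 464.7243729067954, 'cx': 313.61114843918097, 'cy': 200.66633204417954, 'rvec': array([ 1.15728502, -2.45067545,  0.89946471]), 'tvec': array([387.7745505 , 354.55730276, 951.88217416])}
top {'fx': 393.2501223008136, 'fy': 393.2501223008136, 'cx': 317.53586518088224, 'cy': 200.9800631360846, 'rvec': array([ 2.21873796, -2.16073975,  0.09590694]), 'tvec': array([  -7.16393024,  538.98974691, 1063.63095397])}
wrist {'fx': 309.70691628693146, 'fy': 309.70691628693146, 'cx': 323.6176102604872, 'cy': 204.9646738639554, 'rvec': array([-2.28107036,  1.78185981,  0.27155123]), 'tvec': array([-623.72172147,  -33.94105599,  393.66837291])}
```

View pics/scene0.png

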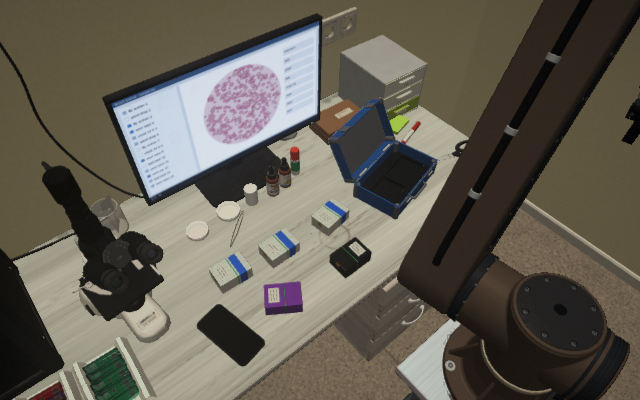

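View pics/top0.png

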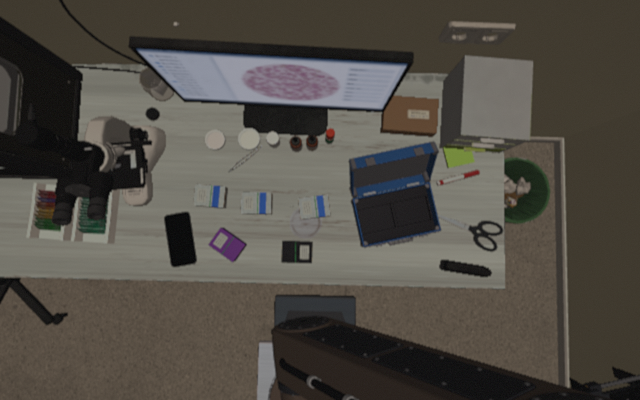

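View pics/wrist0.png

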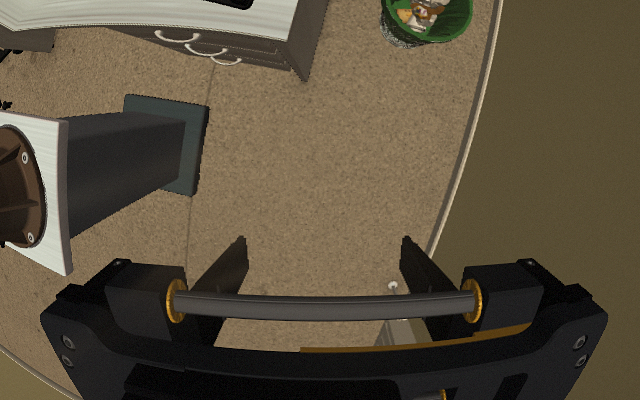

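Cartons with a blue band sit at top-view pixels (210,196), (257,203) and (314,206). The look-alikes are purple (228,244), black (297,252) and the phone (180,238). I'll crop in to check this.

```bash
python3 - <<'E'
import cv2
a=cv2.imread("pics/top0.png")
cv2.imwrite("pics/crA.png",cv2.resize(a[175:265,180:340],None,fx=5,fy=5,interpolation=cv2.INTER_CUBIC))
cv2.imwrite("pics/crB.png",cv2.resize(a[135:255,335:455],None,fx=5,fy=5,interpolation=cv2.INTER_CUBIC))
a=cv2.imread("pics/scene0.png")
cv2.imwrite("pics/crC.png",cv2.resize(a[130:290,200:360],None,fx=3.7,fy=3.7,interpolation=cv2.INTER_CUBIC))
cv2.imwrite("pics/crD.png",cv2.resize(a[90:220,325:455],None,fx=4.6,fy=4.6,interpolation=cv2.INTER_CUBIC))
E
```

```text
(no output)
```

View pics/crA.png

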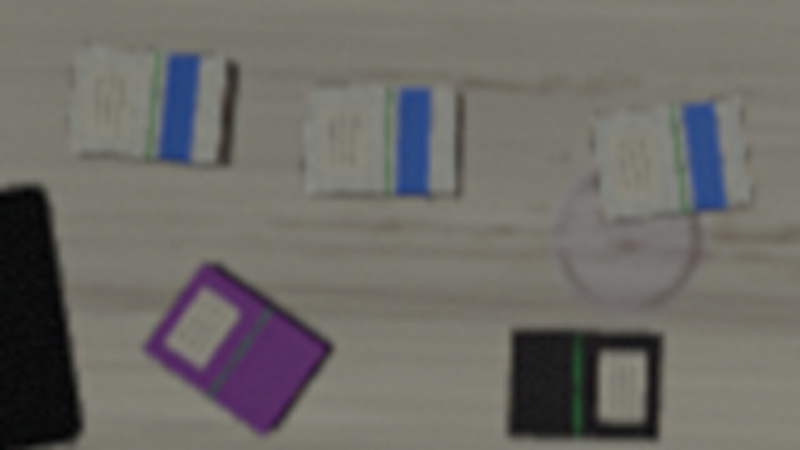

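View pics/crB.png

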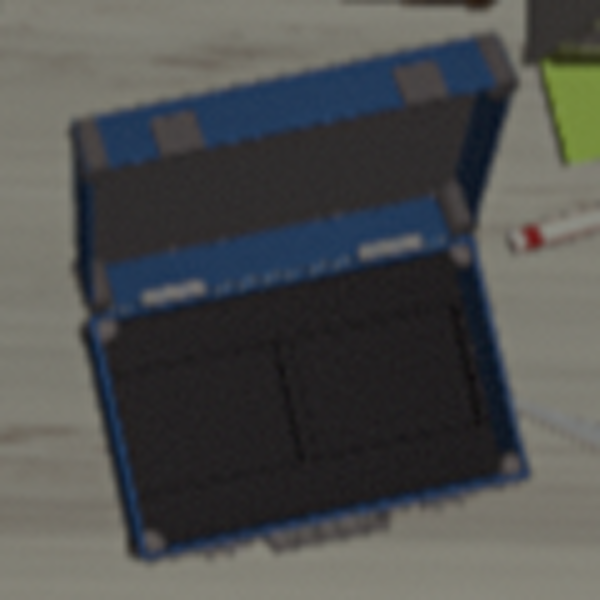

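View pics/crC.png

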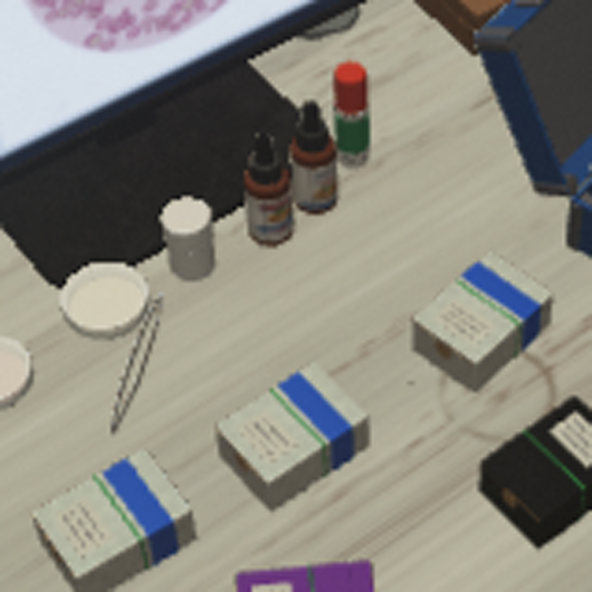

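View pics/crD.png

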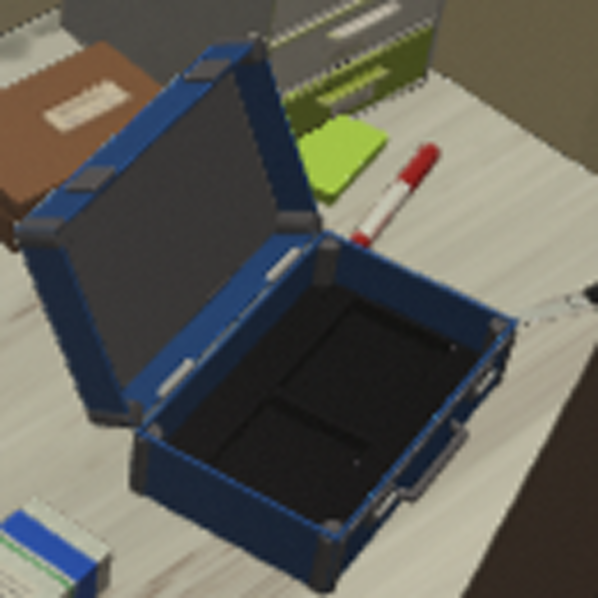

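```bash
cat > h.py <<'E'
import cv2,numpy as np
from scipy.optimize import least_squares
from cell import env
def cam(n):
    c=env.read_camera(n); K=np.array([[c["fx"],0,c["cx"]],[0,c["fy"],c["cy"]],[0,0,1]]); return c["img"][:,:,::-1].copy(),(K,c["rvec"],c["tvec"])
def pin(P,c): return cv2.projectPoints(np.array(P,float).reshape(-1,1,3),c[1],c[2],c[0],None)[0].reshape(-1,2)
def body(p,L):
    x,y,a=p; c,s=np.cos(a),np.sin(a); L=np.array(L,float); return np.c_[x+c*L[:,0]-s*L[:,1],y+s*L[:,0]+c*L[:,1],L[:,2]]
def fit(obs,p0):
    f=lambda p:np.concatenate([(pin(body(p,L),c)-np.array(px)).ravel() for L,px,c in obs])
    r=least_squares(f,p0,x_scale=[100,100,1],loss='soft_l1'); return r.x,f(r.x).reshape(-1,2)
E
python3 - <<'E'
from h import *
_,T=cam("top");_,S=cam("scene")
A=lambda l:(np.array(l)+.5)/5-.5+[180,175]
B=lambda l:(np.array(l)+.5)/5-.5+[335,135]
C=lambda l:(np.array(l)+.5)/3.7-.5+[200,130]
D=lambda l:(np.array(l)+.5)/4.6-.5+[325,90]
# carton top corners, image order TL,TR,BR,BL in top: x+ up, y+ left
L=[[29,41,36],[29,-41,36],[-29,-41,36],[-29,41,36]]
ct={'A':([(76,46),(228,57),(222,163),(70,155)],[(33,520),(138,453),(195,513)],[3,0,1]),
'B':([(308,88),(460,88),(458,195),(305,193)],[(217,430),(310,366),(370,425)],[3,0,1]),
'C':([(595,115),(740,97),(752,203),(605,218)],[(412,318),(485,254),(551,300)],[3,0,1])}
Rc,_=cv2.Rodrigues(T[1]);print("topcam",-Rc.T@T[2]);Rs,_=cv2.Rodrigues(S[1]);print("scenecam",-Rs.T@S[2])
for k,(t,s,i) in ct.items():
    p,r=fit([(L,A(t),T)],[600,0,0]);print(k,'top',p.round(3),r.round(1).tolist())
    print('  scene pred crop',((pin(body(p,L),S)-[200,130]+.5)*3.7-.5).round().tolist())
R=[[-67,107,52],[-67,-107,52],[67,-107,52],[67,107,52]]
pt=B([(140,557),(528,472),(472,238),(90,318)]);ps=D([(335,530),(518,322),(325,232),(137,430)])
for o in ([(R,pt,T)],[(R,ps,S)],[(R,pt,T),(R,ps,S)]):
    p,r=fit(o,[500,-200,0.2]);print('case',p.round(3),r.round(1).tolist())
E
```

```text
topcam [ 458.43344744   20.45400697 1100.5873356 ]
scenecam [-11.25307176 522.54076354 953.4066159 ]
A top [ 5.44397e+02  3.00304e+02 -2.60000e-02] [[0.2, 0.4], [0.1, -0.2], [-0.2, -0.1], [-0.2, -0.1]]
  scene pred crop [[34.0, 514.0], [146.0, 446.0], [196.0, 508.0], [82.0, 579.0]]
B top [5.28430e+02 1.73343e+02 1.80000e-02] [[0.0, -0.2], [-0.1, 0.1], [-0.1, 0.0], [0.1, 0.2]]
  scene pred crop [[217.0, 426.0], [316.0, 360.0], [372.0, 415.0], [271.0, 484.0]]
C top [5.23292e+02 1.59690e+01 1.37000e-01] [[-0.6, -0.3], [0.4, -0.0], [0.4, -0.0], [-0.3, 0.3]]
  scene pred crop [[411.0, 317.0], [491.0, 250.0], [554.0, 294.0], [476.0, 364.0]]
case [ 5.08214e+02 -2.03661e+02  2.36000e-01] [[-0.0, 0.7], [0.5, 0.9], [0.2, -1.1], [-0.8, -0.7]]
case [ 5.08823e+02 -2.06130e+02  2.31000e-01] [[0.3, 2.2], [0.3, -0.3], [0.1, -1.0], [-0.9, -0.2]]
case [ 5.08156e+02 -2.04543e+02  2.32000e-01] [[0.2, 0.6], [0.7, 1.1], [0.7, -0.9], [-0.4, -0.8], [0.2, 2.7], [0.0, -0.0], [-0.2, -0.7], [-1.1, 0.3]]
```

Fits agree between the two cameras to about 3 mm. Next is a helper that converts a world target into tool-axis units. I'll also locate the obstacles near the lid.

```bash
cat >> h.py <<'E'
from scipy.spatial.transform import Rotation as Ro
def go(x,y,z,yaw):
    s=env.state(); R=Ro.from_euler('xyz',s['tcp_rot']); G=Ro.from_euler('xyz',[np.pi,0,yaw])
    d=R.inv().apply(np.array([x,y,z])-s['eef_pos'])/150; r=(R.inv()*G).as_rotvec()/(np.pi/4)
    print('xyz',d.round(3),'rxyz',r.round(3),'t',round(s['t'],2))
CASE=(508.2,-204.5,0.232)
def incase(x,y): return body(CASE,[[x,y,0]])[0,:2]
E
python3 - <<'E'
from h import *
go(523.3,16,380,.137+np.pi/2)
_,T=cam("top");_,S=cam("scene")
def ray(px,c):
    K,r,t=c;R,_=cv2.Rodrigues(r);o=-R.T@t;d=R.T@np.linalg.inv(K)@np.array([*px,1.]);return o,d/np.linalg.norm(d)
def tri(a,b):
    o1,d1=ray(a,T);o2,d2=ray(b,S);M=np.c_[d1,-d2];k=np.linalg.lstsq(M,o2-o1,rcond=None)[0];p,q=o1+k[0]*d1,o2+k[1]*d2;return ((p+q)/2).round(),np.linalg.norm(p-q).round(1)
print('monitor BR',tri((407,109),(320,103)),'TR',tri((412,52),(320,15)))
print('cabinet top front-left',tri((445,142),(391,90)))
a,b=ray((295,144),T);
for h in (0,102):print('bottle',a+b*(h-a[2])/b[2])
R=Ro.from_rotvec(env.read_camera("wrist")["rvec"]).as_matrix();print('wristcam',-R.T@env.read_camera("wrist")["tvec"])
E
```

```text
xyz [ 3.411 -3.428  0.165] rxyz [-0.    -0.    -1.864] t 0.25
monitor BR (array([ 792., -202.,  106.]), np.float64(41.8)) TR (array([ 791., -161.,  391.]), np.float64(10.0))
cabinet top front-left (array([ 665., -300.,  183.]), np.float64(28.4))
bottle [700.67499629  74.93692856   0.        ]
bottle [678.22458533  69.88757189 102.        ]
wristcam [ 232.27921473 -585.89147254  385.12422169]
```

```bash
python3 -m pendant '[{"x":0.3,"y":-0.3,"z":-0.2},{"x":0.6,"y":-0.6,"z":-0.3},{"x":1,"y":-1,"z":-0.3},{"x":1,"y":-1,"z":-0.3}]'; python3 -m pendant '[{"x":0.3,"y":-0.3},{"x":0.6,"y":-0.6},{"x":1,"y":-1},{"x":1,"y":-1}]';python3 -m pendant '[{"x":0.3,"y":-0.3,"rz":-0.2},{"x":0.6,"y":-0.6,"rz":-0.5},{"x":1,"y":-1,"rz":-0.7},{"x":1,"y":-1,"rz":-0.9},{"x":1,"y":-1,"rz":-0.9}]'
python3 -c "
from h import *
go(523.3,16,420,.137+np.pi/2)"
```

```text
xyz [ 3.411 -3.428 -0.102] rxyz [-0.    -0.    -1.864] t 0.45invalid input
invalid input
invalid input
```

```bash
python3 -m pendant '[{"x":0.3,"y":-0.3,"z":-0.2,"rx":0,"ry":0,"rz":0,"jaw":1},{"x":0.6,"y":-0.6,"z":-0.3,"rx":0,"ry":0,"rz":0,"jaw":1},{"x":1,"y":-1,"z":-0.3,"rx":0,"ry":0,"rz":0,"jaw":1},{"x":1,"y":-1,"z":-0.3,"rx":0,"ry":0,"rz":0,"jaw":1}]'
```

```text
t: 0.95
eef_pos: [261.2, -422.3, 450.3]
tcp_rot: [3.141, -0.0, 0.245]
ft_force: [0.1, -0.9, -0.5]
opening: 0.999
```

```bash
python3 -m pendant '[{"x":1,"y":-1,"z":0,"rx":0,"ry":0,"rz":0,"jaw":1},{"x":1,"y":-1,"z":0,"rx":0,"ry":0,"rz":0,"jaw":1},{"x":1,"y":-1,"z":0,"rx":0,"ry":0,"rz":0,"jaw":1},{"x":1,"y":-1,"z":0,"rx":0,"ry":0,"rz":0,"jaw":1}]'; python3 -m pendant '[{"x":1,"y":-1,"z":0,"rx":0,"ry":0,"rz":-0.9,"jaw":1},{"x":1,"y":-1,"z":0,"rx":0,"ry":0,"rz":-0.9,"jaw":1},{"x":1,"y":-1,"z":0,"rx":0,"ry":0,"rz":-0.9,"jaw":1},{"x":1,"y":-1,"z":0,"rx":0,"ry":0,"rz":-0.9,"jaw":1},{"x":1,"y":-1,"z":0,"rx":0,"ry":0,"rz":-0.9,"jaw":1}]'
python3 -c "
from h import *
go(523.3,16,420,.137+np.pi/2)"
```

```text
t: 1.45
eef_pos: [370.4, -240.4, 450.0]
tcp_rot: [3.141, -0.0, 0.246]
ft_force: [-1.2, -0.7, -1.1]
opening: 1.0
t: 2.08
eef_pos: [479.4, -59.9, 449.6]
tcp_rot: [-3.142, 0.0, 0.953]
ft_force: [-0.5, -0.3, -0.2]
opening: 1.006
xyz [ 0.582 -0.054  0.197] rxyz [-0.    0.   -0.96] t 2.08
```

```bash
python3 -m pendant '[{"x":0.58,"y":-0.05,"z":0.4,"rx":0,"ry":0,"rz":-0.96,"jaw":1},{"x":0.58,"y":-0.05,"z":0.6,"rx":0,"ry":0,"rz":-0.96,"jaw":1},{"x":0.58,"y":-0.05,"z":0.86,"rx":0,"ry":0,"rz":-0.96,"jaw":1},{"x":0.58,"y":-0.05,"z":0.86,"rx":0,"ry":0,"rz":-0.96,"jaw":1},{"x":0.58,"y":-0.05,"z":0.86,"rx":0,"ry":0,"rz":-0.96,"jaw":1},{"x":0.58,"y":-0.05,"z":0.86,"rx":0,"ry":0,"rz":-0.96,"jaw":1}]'
cat >> h.py <<'E'
def wpin(P,c):
    R=Ro.from_rotvec(c['rvec']).as_matrix();Q=np.array(P,float)@R.T+c['tvec'];rho=np.hypot(Q[:,0],Q[:,1]);th=np.arctan2(rho,Q[:,2])
    return np.c_[c['cx']+c['fx']*th*Q[:,0]/rho,c['cy']+c['fy']*th*Q[:,1]/rho]
def wshot(name,draws=()):
    c=env.read_camera("wrist");im=c["img"][:,:,::-1].copy();cv2.imwrite(f"pics/{name}_raw.png",im)
    for P in draws:
        q=wpin(P,c);cv2.polylines(im,[np.round(q*8).astype(int)],True,(0,0,255),1,cv2.LINE_AA,3)
    cv2.imwrite(f"pics/{name}.png",im);np.savez(f"pics/{name}.npz",**{k:c[k] for k in("fx","fy","cx","cy","rvec","tvec")})
TOP=[[29,41,36],[29,-41,36],[-29,-41,36],[-29,41,36]]
BOT=[[29,41,0],[29,-41,0],[-29,-41,0],[-29,41,0]]
E
python3 - <<'E'
from h import *
go(523.3,16,208,.137+np.pi/2)
C=(523.3,16,.137)
wshot("w1",[body(C,TOP),body(C,BOT)])
E
```

```text
t: 2.82
eef_pos: [523.4, 13.2, 321.3]
tcp_rot: [3.141, 0.0, 1.699]
ft_force: [-0.3, 0.5, 0.7]
opening: 1.0
xyz [0.019 0.001 0.755] rxyz [ 0.001  0.001 -0.012] t 2.83
```

View pics/w1.png

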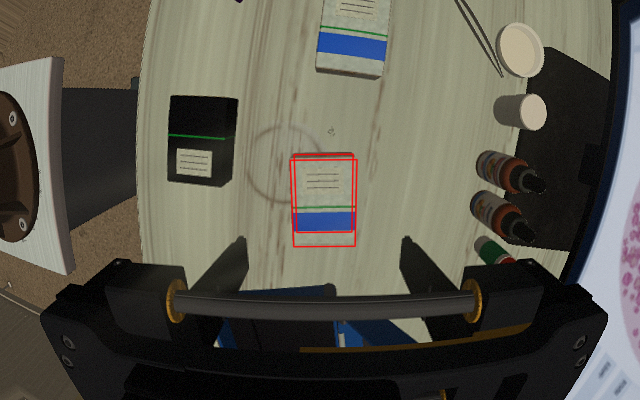

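The wrist overlay lies on carton C: its top face is around (291–357, 158–246) and matches. I'll descend and grip.

```bash
python3 -m pendant '[{"x":0.02,"y":0,"z":0.35,"rx":0,"ry":0,"rz":-0.01,"jaw":1},{"x":0.02,"y":0,"z":0.6,"rx":0,"ry":0,"rz":-0.01,"jaw":1},{"x":0.02,"y":0,"z":0.7,"rx":0,"ry":0,"rz":-0.01,"jaw":1},{"x":0.02,"y":0,"z":0.75,"rx":0,"ry":0,"rz":-0.01,"jaw":1},{"x":0.02,"y":0,"z":0.75,"rx":0,"ry":0,"rz":-0.01,"jaw":1}]'; python3 -m pendant '[{"x":0,"y":0,"z":0,"rx":0,"ry":0,"rz":0,"jaw":0.7},{"x":0,"y":0,"z":0,"rx":0,"ry":0,"rz":0,"jaw":0.5},{"x":0,"y":0,"z":0,"rx":0,"ry":0,"rz":0,"jaw":0},{"x":0,"y":0,"z":0,"rx":0,"ry":0,"rz":0,"jaw":0},{"x":0,"y":0,"z":0,"rx":0,"ry":0,"rz":0,"jaw":0},{"x":0,"y":0,"z":0,"rx":0,"ry":0,"rz":0,"jaw":0}]'
```

```text
t: 3.5
eef_pos: [523.3, 16.8, 208.8]
tcp_rot: [3.141, 0.0, 1.712]
ft_force: [-0.3, -0.0, 0.7]
opening: 0.997
t: 4.25
eef_pos: [523.0, 16.9, 208.3]
tcp_rot: [3.142, 0.0, 1.713]
ft_force: [-1.0, 1.2, 3.4]
opening: 0.608
```

```bash
python3 -m pendant '[{"x":0,"y":0,"z":-0.1,"rx":0,"ry":0,"rz":0,"jaw":0},{"x":0,"y":0,"z":-0.3,"rx":0,"ry":0,"rz":0,"jaw":0},{"x":0,"y":0,"z":-0.6,"rx":0,"ry":0,"rz":0,"jaw":0},{"x":0,"y":0,"z":-0.9,"rx":0,"ry":0,"rz":0,"jaw":0},{"x":0,"y":0,"z":-1,"rx":0,"ry":0,"rz":0,"jaw":0},{"x":0,"y":0,"z":-1,"rx":0,"ry":0,"rz":0,"jaw":0},{"x":0,"y":0,"z":-1,"rx":0,"ry":0,"rz":0,"jaw":0},{"x":0,"y":0,"z":-1,"rx":0,"ry":0,"rz":0,"jaw":0}]'; python3 - <<'E'
from h import *
for i in range(4):
    print(env.state()['ft_force'].round(2),env.state()['moment'].round(3));env.read_camera("top")
go(*incase(-3,51),370,CASE[2]+np.pi/2)
E
```

```text
t: 5.25
eef_pos: [523.0, 16.9, 356.8]
tcp_rot: [-3.139, -0.0, 1.712]
ft_force: [-0.2, 0.5, -4.1]
opening: 0.608
[-0.2   0.49 -4.09] [-0.039 -0.089 -0.035]
[-0.19  0.79 -3.68] [-0.035 -0.112  0.018]
[-0.17 -0.28 -3.96] [-0.039 -0.079 -0.019]
[ 0.37 -0.25 -3.24] [-0.066 -0.13  -0.042]
xyz [-1.111 -0.357 -0.082] rxyz [-0.001 -0.    -0.115] t 5.45
```

About 3.7 N, so C is full. I'll carry it over the left pocket.

```bash
python3 -m pendant '[{"x":-0.2,"y":-0.1,"z":0,"rx":0,"ry":0,"rz":-0.1,"jaw":0},{"x":-0.5,"y":-0.2,"z":0,"rx":0,"ry":0,"rz":-0.1,"jaw":0},{"x":-0.8,"y":-0.3,"z":0,"rx":0,"ry":0,"rz":-0.115,"jaw":0},{"x":-1,"y":-0.355,"z":0,"rx":0,"ry":0,"rz":-0.115,"jaw":0},{"x":-1,"y":-0.355,"z":0,"rx":0,"ry":0,"rz":-0.115,"jaw":0}]';python3 -m pendant '[{"x":-0.11,"y":0,"z":0.1,"rx":0,"ry":0,"rz":0,"jaw":0},{"x":-0.11,"y":0,"z":0.2,"rx":0,"ry":0,"rz":0,"jaw":0},{"x":-0.11,"y":0,"z":0.3,"rx":0,"ry":0,"rz":0,"jaw":0},{"x":-0.11,"y":0,"z":0.3,"rx":0,"ry":0,"rz":0,"jaw":0}]'; python3 - <<'E'
from h import *
go(*incase(-3,51),214.3,CASE[2]+np.pi/2)
R=[[-67,107,52],[-67,-107,52],[67,-107,52],[67,107,52]]
P=lambda y:[[34,y+47,18],[34,y-47,18],[-34,y-47,18],[-34,y+47,18]]
wshot("w2",[body(CASE,R),body(CASE,P(51)),body(CASE,P(-51))])
im,T=cam("top")
for L in(R,P(51),P(-51)):cv2.polylines(im,[np.round(pin(body(CASE,L),T)*8).astype(int)],True,(0,0,255),1,cv2.LINE_AA,3)
cv2.imwrite("pics/t2.png",cv2.resize(im[130:260,330:460],None,fx=4.5,fy=4.5))
E
```

```text
t: 6.08
eef_pos: [491.3, -140.8, 358.0]
tcp_rot: [-3.141, 0.0, 1.8]
ft_force: [0.2, -0.0, -4.0]
opening: 0.606
t: 6.58
eef_pos: [495.2, -154.6, 311.7]
tcp_rot: [-3.139, -0.002, 1.803]
ft_force: [0.3, -0.2, -3.8]
opening: 0.609
xyz [-0.005 -0.011  0.649] rxyz [-0.003 -0.002  0.001] t 6.58
```

View pics/w2.png

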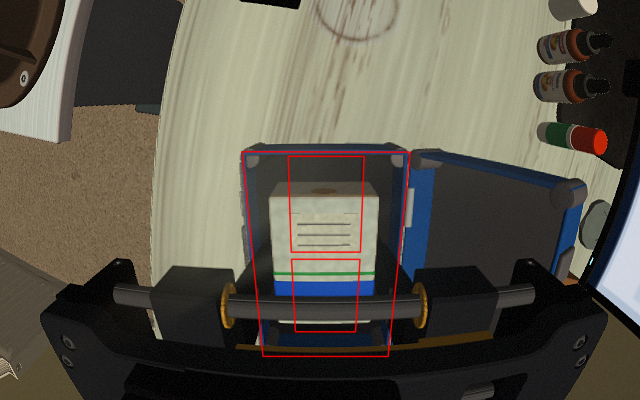

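View pics/t2.png

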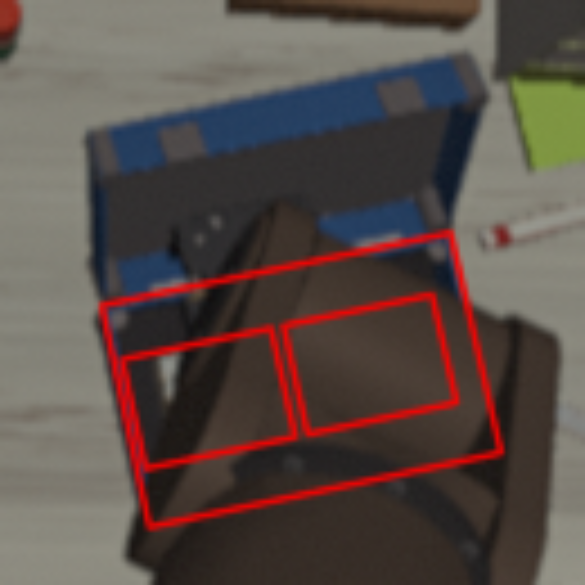

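Case outline matches in the wrist view, with rim corners at (242,152) and (409,151). Lowering it in.

```bash
python3 -m pendant '[{"x":-0.005,"y":-0.01,"z":0.2,"rx":0,"ry":0,"rz":0,"jaw":0},{"x":-0.005,"y":-0.01,"z":0.35,"rx":0,"ry":0,"rz":0,"jaw":0},{"x":-0.005,"y":-0.01,"z":0.48,"rx":0,"ry":0,"rz":0,"jaw":0},{"x":-0.005,"y":-0.01,"z":0.54,"rx":0,"ry":0,"rz":0,"jaw":0},{"x":-0.005,"y":-0.01,"z":0.57,"rx":0,"ry":0,"rz":0,"jaw":0},{"x":-0.005,"y":-0.01,"z":0.57,"rx":0,"ry":0,"rz":0,"jaw":0}]';python3 -m pendant '[{"x":0,"y":0,"z":0.03,"rx":0,"ry":0,"rz":0,"jaw":0},{"x":0,"y":0,"z":0.05,"rx":0,"ry":0,"rz":0,"jaw":0},{"x":0,"y":0,"z":0.065,"rx":0,"ry":0,"rz":0,"jaw":0},{"x":0,"y":0,"z":0.065,"rx":0,"ry":0,"rz":0,"jaw":0}]'
```

```text
t: 7.42
eef_pos: [494.1, -156.2, 228.1]
tcp_rot: [3.141, 0.0, 1.803]
ft_force: [-0.1, 0.0, -3.6]
opening: 0.608
t: 7.92
eef_pos: [494.0, -156.2, 217.8]
tcp_rot: [-3.141, -0.0, 1.803]
ft_force: [-0.1, -0.3, -4.0]
opening: 0.609
```

```bash
python3 -m pendant '[{"x":0,"y":0,"z":0.012,"rx":0,"ry":0,"rz":0,"jaw":0},{"x":0,"y":0,"z":0.025,"rx":0,"ry":0,"rz":0,"jaw":0},{"x":0,"y":0,"z":0.025,"rx":0,"ry":0,"rz":0,"jaw":0},{"x":0,"y":0,"z":0.025,"rx":0,"ry":0,"rz":0,"jaw":0}]'
```

```text
t: 8.43
eef_pos: [494.0, -156.2, 214.3]
tcp_rot: [3.142, 0.0, 1.803]
ft_force: [-0.2, 0.3, -1.4]
opening: 0.609
```

Contact shows as the force dropped to -1.4 N. I'll open partly and rise.

```bash
python3 -m pendant '[{"x":0,"y":0,"z":0.004,"rx":0,"ry":0,"rz":0,"jaw":0},{"x":0,"y":0,"z":0.004,"rx":0,"ry":0,"rz":0,"jaw":0.7},{"x":0,"y":0,"z":0.004,"rx":0,"ry":0,"rz":0,"jaw":0.8},{"x":0,"y":0,"z":0.004,"rx":0,"ry":0,"rz":0,"jaw":0.8},{"x":0,"y":0,"z":-0.1,"rx":0,"ry":0,"rz":0,"jaw":0.8},{"x":0,"y":0,"z":-0.4,"rx":0,"ry":0,"rz":0,"jaw":0.8},{"x":0,"y":0,"z":-0.75,"rx":0,"ry":0,"rz":0,"jaw":0.8},{"x":0,"y":0,"z":-1,"rx":0,"ry":0,"rz":0,"jaw":0.8},{"x":0,"y":0,"z":-1,"rx":0,"ry":0,"rz":0,"jaw":0.8}]'; python3 - <<'E'
from h import *
go(528.4,173.3,360,.018+np.pi/2)
wshot("w3",[body((*incase(0,51),CASE[2]),np.array(TOP)+[0,0,6])])
E
```

```text
t: 9.55
eef_pos: [493.9, -156.1, 367.8]
tcp_rot: [3.137, 0.004, 1.803]
ft_force: [0.5, 0.5, -0.2]
opening: 0.801
xyz [2.084 0.729 0.047] rxyz [0.006 0.004 0.273] t 9.55
```

View pics/w3.png

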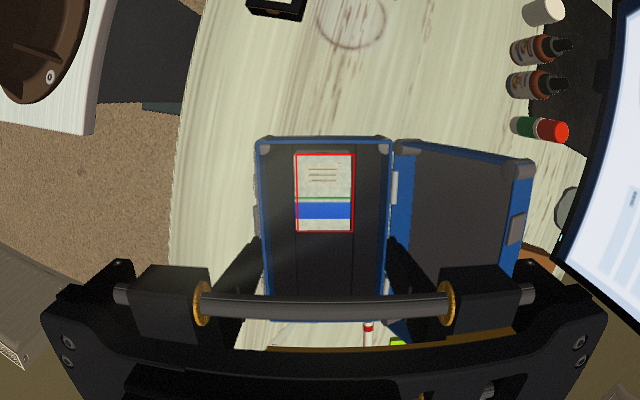

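The carton sits flat in the left pocket at (295–353, 153–231), on its prediction. Next is carton B.

```bash
python3 -m pendant '[{"x":1,"y":0.35,"z":0,"rx":0,"ry":0,"rz":0.13,"jaw":1},{"x":1,"y":0.35,"z":0,"rx":0,"ry":0,"rz":0.13,"jaw":1},{"x":1,"y":0.35,"z":0,"rx":0,"ry":0,"rz":0.13,"jaw":1},{"x":1,"y":0.35,"z":0,"rx":0,"ry":0,"rz":0.13,"jaw":1}]';python3 -m pendant '[{"x":1,"y":0.28,"z":0.2,"rx":0,"ry":0,"rz":0.14,"jaw":1},{"x":1,"y":0.28,"z":0.3,"rx":0,"ry":0,"rz":0.14,"jaw":1},{"x":1,"y":0.28,"z":0.3,"rx":0,"ry":0,"rz":0.14,"jaw":1},{"x":1,"y":0.28,"z":0.3,"rx":0,"ry":0,"rz":0.14,"jaw":1}]'; python3 - <<'E'
from h import *
go(528.4,173.3,208,.018+np.pi/2)
wshot("w4",[body((528.4,173.3,.018),TOP)])
E
```

```text
t: 10.1
eef_pos: [510.4, 3.8, 363.4]
tcp_rot: [-3.14, -0.0, 1.704]
ft_force: [-0.0, -0.3, -0.4]
opening: 0.994
t: 10.6
eef_pos: [532.8, 157.0, 317.5]
tcp_rot: [-3.139, 0.001, 1.593]
ft_force: [0.6, 0.4, 0.1]
opening: 1.004
xyz [ 0.11  -0.025  0.73 ] rxyz [-0.004  0.001  0.005] t 10.6
```

View pics/w4.png

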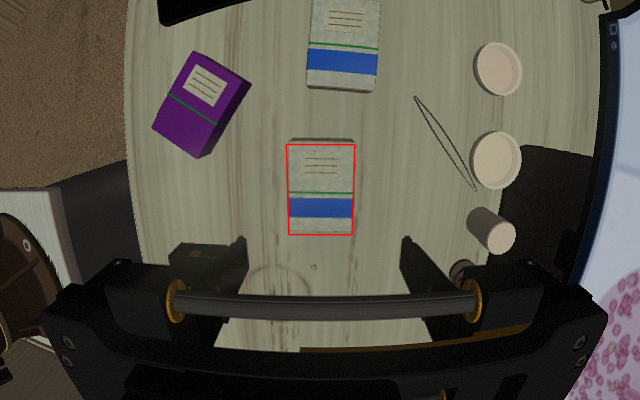

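Overlay is on B (288–355, 144–235). Descend, grip, lift.

```bash
python3 -m pendant '[{"x":0.11,"y":-0.025,"z":0.3,"rx":0,"ry":0,"rz":0,"jaw":1},{"x":0.11,"y":-0.025,"z":0.55,"rx":0,"ry":0,"rz":0,"jaw":1},{"x":0.11,"y":-0.025,"z":0.68,"rx":0,"ry":0,"rz":0,"jaw":1},{"x":0.11,"y":-0.025,"z":0.73,"rx":0,"ry":0,"rz":0,"jaw":1},{"x":0.11,"y":-0.025,"z":0.73,"rx":0,"ry":0,"rz":0,"jaw":0.6},{"x":0.11,"y":-0.025,"z":0.73,"rx":0,"ry":0,"rz":0,"jaw":0},{"x":0.11,"y":-0.025,"z":0.73,"rx":0,"ry":0,"rz":0,"jaw":0},{"x":0.11,"y":-0.025,"z":0.73,"rx":0,"ry":0,"rz":0,"jaw":0},{"x":0.11,"y":-0.025,"z":0.73,"rx":0,"ry":0,"rz":0,"jaw":0}]'; python3 -m pendant '[{"x":0,"y":0,"z":-0.1,"rx":0,"ry":0,"rz":0,"jaw":0},{"x":0,"y":0,"z":-0.3,"rx":0,"ry":0,"rz":0,"jaw":0},{"x":0,"y":0,"z":-0.6,"rx":0,"ry":0,"rz":0,"jaw":0},{"x":0,"y":0,"z":-0.9,"rx":0,"ry":0,"rz":0,"jaw":0},{"x":0,"y":0,"z":-1,"rx":0,"ry":0,"rz":0,"jaw":0},{"x":0,"y":0,"z":-1,"rx":0,"ry":0,"rz":0,"jaw":0},{"x":0,"y":0,"z":-1,"rx":0,"ry":0,"rz":0,"jaw":0},{"x":0,"y":0,"z":-1,"rx":0,"ry":0,"rz":0,"jaw":0}]';python3 - <<'E'
from h import *
for i in range(3):
    print(env.state()['ft_force'].round(2),env.state()['moment'].round(3));env.read_camera("top")
go(*incase(-3,-51),370,CASE[2]+np.pi/2)
E
```

```text
t: 11.78
eef_pos: [528.8, 172.5, 210.1]
tcp_rot: [3.141, 0.0, 1.591]
ft_force: [-0.8, 0.2, 4.6]
opening: 0.608
t: 12.78
eef_pos: [528.7, 172.4, 358.2]
tcp_rot: [-3.139, 0.001, 1.591]
ft_force: [0.0, 0.2, -3.8]
opening: 0.608
[ 0.03  0.2  -3.76] [-0.064 -0.117  0.006]
[ 0.1   0.64 -3.63] [-0.015 -0.125 -0.048]
[-0.31  0.2  -3.22] [-0.03  -0.104  0.002]
xyz [-2.846 -0.135 -0.073] rxyz [-0.002  0.    -0.27 ] t 12.93
```

Also full, at about 3.5 N. It goes to the right pocket.

```bash
python3 -m pendant '[{"x":-0.3,"y":-0.04,"z":0,"rx":0,"ry":0,"rz":-0.1,"jaw":0},{"x":-0.95,"y":-0.05,"z":0,"rx":0,"ry":0,"rz":-0.1,"jaw":0},{"x":-0.95,"y":-0.05,"z":0,"rx":0,"ry":0,"rz":-0.1,"jaw":0},{"x":-0.95,"y":-0.05,"z":0,"rx":0,"ry":0,"rz":-0.1,"jaw":0}]';python3 -m pendant '[{"x":-1,"y":-0.05,"z":0,"rx":0,"ry":0,"rz":-0.1,"jaw":0},{"x":-1,"y":-0.05,"z":0,"rx":0,"ry":0,"rz":-0.1,"jaw":0},{"x":-1,"y":-0.05,"z":0,"rx":0,"ry":0,"rz":-0.1,"jaw":0}]';python3 - <<'E'
from h import *
go(*incase(-3,-51),312,CASE[2]+np.pi/2)
E
```

```text
t: 13.42
eef_pos: [524.2, 27.8, 359.5]
tcp_rot: [-3.141, 0.0, 1.666]
ft_force: [0.4, 1.1, -3.4]
opening: 0.606
t: 13.8
eef_pos: [531.6, -122.1, 359.5]
tcp_rot: [3.142, 0.0, 1.746]
ft_force: [0.6, 0.3, -3.5]
opening: 0.606
xyz [-0.854 -0.25   0.317] rxyz [ 0.     0.    -0.072] t 13.8
```

```bash
python3 -m pendant '[{"x":-0.3,"y":-0.15,"z":0,"rx":0,"ry":0,"rz":-0.07,"jaw":0},{"x":-0.7,"y":-0.25,"z":0.05,"rx":0,"ry":0,"rz":-0.07,"jaw":0},{"x":-0.855,"y":-0.25,"z":0.2,"rx":0,"ry":0,"rz":-0.072,"jaw":0},{"x":-0.855,"y":-0.25,"z":0.32,"rx":0,"ry":0,"rz":-0.072,"jaw":0},{"x":-0.855,"y":-0.25,"z":0.32,"rx":0,"ry":0,"rz":-0.072,"jaw":0}]';python3 - <<'E'
from h import *
go(*incase(-3,-51),216,CASE[2]+np.pi/2)
wshot("w5",[body((*incase(0,51),CASE[2]),np.array(TOP)+[0,0,6])])
E
```

```text
t: 14.42
eef_pos: [517.2, -252.5, 310.4]
tcp_rot: [-3.14, -0.002, 1.805]
ft_force: [-0.1, -0.7, -3.7]
opening: 0.607
xyz [-0.016 -0.004  0.629] rxyz [-0.003 -0.003  0.002] t 14.43
```

View pics/w5.png

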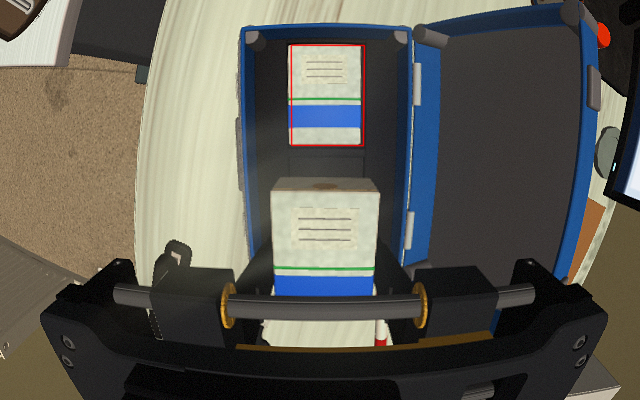

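```bash
python3 -m pendant '[{"x":-0.015,"y":0,"z":0.2,"rx":0,"ry":0,"rz":0,"jaw":0},{"x":-0.015,"y":0,"z":0.35,"rx":0,"ry":0,"rz":0,"jaw":0},{"x":-0.015,"y":0,"z":0.47,"rx":0,"ry":0,"rz":0,"jaw":0},{"x":-0.015,"y":0,"z":0.53,"rx":0,"ry":0,"rz":0,"jaw":0},{"x":-0.015,"y":0,"z":0.56,"rx":0,"ry":0,"rz":0,"jaw":0},{"x":-0.015,"y":0,"z":0.58,"rx":0,"ry":0,"rz":0,"jaw":0},{"x":-0.015,"y":0,"z":0.6,"rx":0,"ry":0,"rz":0,"jaw":0},{"x":-0.015,"y":0,"z":0.6,"rx":0,"ry":0,"rz":0,"jaw":0}]'
```

```text
t: 15.48
eef_pos: [517.6, -255.3, 221.8]
tcp_rot: [3.142, 0.0, 1.804]
ft_force: [-0.0, 0.8, -3.7]
opening: 0.607
```

```bash
python3 -m pendant '[{"x":0,"y":0,"z":0.01,"rx":0,"ry":0,"rz":0,"jaw":0},{"x":0,"y":0,"z":0.02,"rx":0,"ry":0,"rz":0,"jaw":0},{"x":0,"y":0,"z":0.03,"rx":0,"ry":0,"rz":0,"jaw":0},{"x":0,"y":0,"z":0.03,"rx":0,"ry":0,"rz":0,"jaw":0}]'
```

```text
t: 15.98
eef_pos: [517.5, -255.2, 217.1]
tcp_rot: [-3.141, -0.0, 1.804]
ft_force: [0.2, -0.8, -3.1]
opening: 0.609
```

```bash
python3 -m pendant '[{"x":0,"y":0,"z":0.01,"rx":0,"ry":0,"rz":0,"jaw":0},{"x":0,"y":0,"z":0.015,"rx":0,"ry":0,"rz":0,"jaw":0},{"x":0,"y":0,"z":0.015,"rx":0,"ry":0,"rz":0,"jaw":0}]'
```

```text
t: 16.35
eef_pos: [517.5, -255.2, 216.0]
tcp_rot: [3.141, 0.001, 1.804]
ft_force: [-4.3, 1.3, 9.6]
opening: 0.606
```

```bash
python3 -m pendant '[{"x":0,"y":0,"z":0,"rx":0,"ry":0,"rz":0,"jaw":0.7},{"x":0,"y":0,"z":0,"rx":0,"ry":0,"rz":0,"jaw":0.8},{"x":0,"y":0,"z":0,"rx":0,"ry":0,"rz":0,"jaw":0.8},{"x":0,"y":0,"z":-0.1,"rx":0,"ry":0,"rz":0,"jaw":0.8},{"x":0,"y":0,"z":-0.4,"rx":0,"ry":0,"rz":0,"jaw":0.8},{"x":0,"y":0,"z":-0.75,"rx":0,"ry":0,"rz":0,"jaw":0.8},{"x":0,"y":0,"z":-1,"rx":0,"ry":0,"rz":0,"jaw":0.8},{"x":0,"y":0,"z":-1,"rx":0,"ry":0,"rz":0,"jaw":0.8}]'; python3 - <<'E'
from h import *
go(544.4,300.3,360,-.026+np.pi/2)
wshot("w6",[body((*incase(0,s),CASE[2]),np.array(TOP)+[0,0,6]) for s in(51,-51)])
E
```

```text
t: 17.35
eef_pos: [517.5, -255.1, 368.8]
tcp_rot: [3.137, 0.004, 1.805]
ft_force: [0.6, -0.4, -0.1]
opening: 0.799
xyz [3.561 1.032 0.047] rxyz [0.006 0.005 0.331] t 17.35
```

View pics/w6.png

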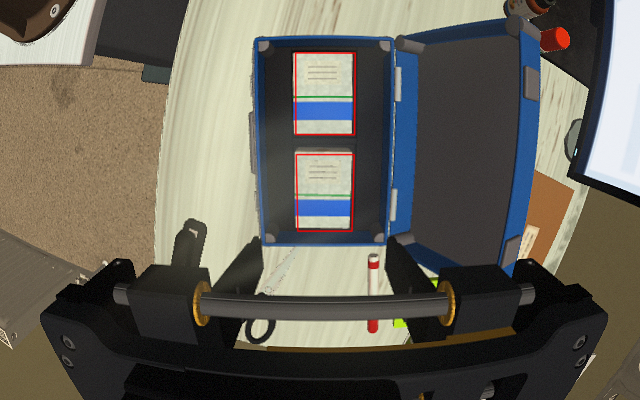

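Both cartons are flat in their pockets, at (324,95) and (324,190). Next is carton A, the expected light one.

```bash
python3 -m pendant '[{"x":1,"y":0.3,"z":0,"rx":0,"ry":0,"rz":0.16,"jaw":1},{"x":1,"y":0.3,"z":0,"rx":0,"ry":0,"rz":0.16,"jaw":1},{"x":1,"y":0.3,"z":0,"rx":0,"ry":0,"rz":0.16,"jaw":1},{"x":1,"y":0.3,"z":0,"rx":0,"ry":0,"rz":0.16,"jaw":1}]';python3 -m pendant '[{"x":1,"y":0.2,"z":0,"rx":0,"ry":0,"rz":0.17,"jaw":1},{"x":1,"y":0.2,"z":0,"rx":0,"ry":0,"rz":0.17,"jaw":1},{"x":1,"y":0.2,"z":0,"rx":0,"ry":0,"rz":0.17,"jaw":1}]';python3 -m pendant '[{"x":1,"y":0.1,"z":0,"rx":0,"ry":0,"rz":0,"jaw":1},{"x":1,"y":0.1,"z":0,"rx":0,"ry":0,"rz":0,"jaw":1},{"x":1,"y":0.1,"z":0,"rx":0,"ry":0,"rz":0,"jaw":1}]'; python3 - <<'E'
from h import *
go(544.4,300.3,320,-.026+np.pi/2)
E
```

```text
t: 17.9
eef_pos: [526.5, -97.1, 364.3]
tcp_rot: [-3.14, -0.001, 1.682]
ft_force: [0.1, -0.3, -0.0]
opening: 0.995
t: 18.27
eef_pos: [540.4, 55.0, 364.3]
tcp_rot: [-3.14, 0.0, 1.546]
ft_force: [0.7, -0.8, -0.3]
opening: 1.004
t: 18.65
eef_pos: [559.5, 204.9, 364.1]
tcp_rot: [-3.141, 0.0, 1.547]
ft_force: [-0.2, -0.3, 0.2]
opening: 1.001
xyz [ 0.634 -0.116  0.294] rxyz [-0.001  0.     0.002] t 18.65
```

```bash
python3 -m pendant '[{"x":0.4,"y":-0.1,"z":0.1,"rx":0,"ry":0,"rz":0,"jaw":1},{"x":0.63,"y":-0.115,"z":0.29,"rx":0,"ry":0,"rz":0,"jaw":1},{"x":0.63,"y":-0.115,"z":0.29,"rx":0,"ry":0,"rz":0,"jaw":1},{"x":0.63,"y":-0.115,"z":0.29,"rx":0,"ry":0,"rz":0,"jaw":1}]'; python3 - <<'E'
from h import *
go(544.4,300.3,209,-.026+np.pi/2)
wshot("w7",[body((544.4,300.3,-.026),TOP)])
E
```

```text
t: 19.15
eef_pos: [544.9, 296.9, 321.2]
tcp_rot: [-3.141, 0.001, 1.545]
ft_force: [-0.5, -0.5, 0.3]
opening: 1.0
xyz [ 0.023 -0.003  0.748] rxyz [-0.001  0.001 -0.   ] t 19.15
```

View pics/w7.png

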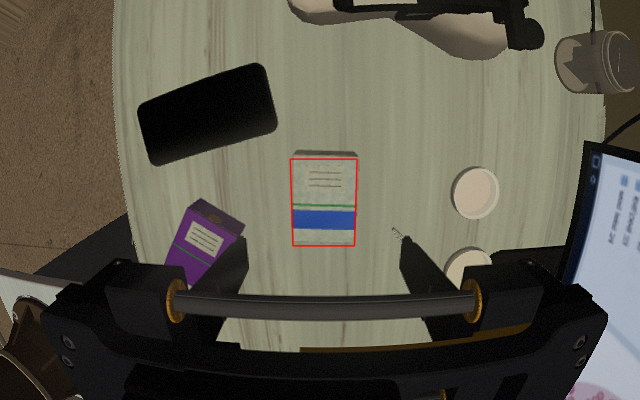

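```bash
python3 -m pendant '[{"x":0.02,"y":0,"z":0.3,"rx":0,"ry":0,"rz":0,"jaw":1},{"x":0.02,"y":0,"z":0.55,"rx":0,"ry":0,"rz":0,"jaw":1},{"x":0.02,"y":0,"z":0.7,"rx":0,"ry":0,"rz":0,"jaw":1},{"x":0.02,"y":0,"z":0.745,"rx":0,"ry":0,"rz":0,"jaw":1},{"x":0.02,"y":0,"z":0.745,"rx":0,"ry":0,"rz":0,"jaw":0.6},{"x":0.02,"y":0,"z":0.745,"rx":0,"ry":0,"rz":0,"jaw":0},{"x":0.02,"y":0,"z":0.745,"rx":0,"ry":0,"rz":0,"jaw":0},{"x":0.02,"y":0,"z":0.745,"rx":0,"ry":0,"rz":0,"jaw":0},{"x":0.02,"y":0,"z":0.745,"rx":0,"ry":0,"rz":0,"jaw":0}]'; python3 -m pendant '[{"x":0,"y":0,"z":-0.1,"rx":0,"ry":0,"rz":0,"jaw":0},{"x":0,"y":0,"z":-0.3,"rx":0,"ry":0,"rz":0,"jaw":0},{"x":0,"y":0,"z":-0.6,"rx":0,"ry":0,"rz":0,"jaw":0},{"x":0,"y":0,"z":-0.9,"rx":0,"ry":0,"rz":0,"jaw":0},{"x":0,"y":0,"z":-1,"rx":0,"ry":0,"rz":0,"jaw":0},{"x":0,"y":0,"z":-1,"rx":0,"ry":0,"rz":0,"jaw":0},{"x":0,"y":0,"z":-1,"rx":0,"ry":0,"rz":0,"jaw":0},{"x":0,"y":0,"z":-1,"rx":0,"ry":0,"rz":0,"jaw":0}]';python3 - <<'E'
from h import *
for i in range(3):
    print(env.state()['ft_force'].round(2),env.state()['moment'].round(3));env.read_camera("top")
go(*incase(-3,0),370,CASE[2]+np.pi/2)
E
```

```text
t: 20.32
eef_pos: [544.4, 301.0, 210.1]
tcp_rot: [3.141, -0.0, 1.545]
ft_force: [-0.6, -0.6, 4.2]
opening: 0.606
t: 21.32
eef_pos: [544.4, 300.9, 358.1]
tcp_rot: [-3.139, 0.001, 1.545]
ft_force: [-0.1, 0.7, -1.1]
opening: 0.61
[-0.13  0.72 -1.08] [-0.002 -0.132  0.047]
[ 0.57  0.75 -1.3 ] [ 0.017 -0.102  0.003]
[ 0.32  0.37 -1.31] [-0.029 -0.126  0.011]
xyz [-3.38  -0.175 -0.072] rxyz [-0.002  0.001 -0.328] t 21.48
```

About 1.2 N, so this is the light one. I'll carry it to the middle of the case.

```bash
python3 -m pendant '[{"x":-0.3,"y":0,"z":0,"rx":0,"ry":0,"rz":-0.1,"jaw":0},{"x":-0.7,"y":0,"z":0,"rx":0,"ry":0,"rz":-0.16,"jaw":0},{"x":-1,"y":0,"z":0,"rx":0,"ry":0,"rz":-0.16,"jaw":0},{"x":-1,"y":0,"z":0,"rx":0,"ry":0,"rz":-0.16,"jaw":0}]';python3 -m pendant '[{"x":-1,"y":-0.08,"z":0,"rx":0,"ry":0,"rz":-0.168,"jaw":0},{"x":-1,"y":-0.08,"z":0,"rx":0,"ry":0,"rz":-0.168,"jaw":0},{"x":-1,"y":-0.08,"z":0,"rx":0,"ry":0,"rz":-0.168,"jaw":0}]';python3 -m pendant '[{"x":-1,"y":-0.25,"z":0,"rx":0,"ry":0,"rz":0,"jaw":0},{"x":-1,"y":-0.25,"z":0,"rx":0,"ry":0,"rz":0,"jaw":0},{"x":-1,"y":-0.25,"z":0,"rx":0,"ry":0,"rz":0,"jaw":0}]'; python3 - <<'E'
from h import *
go(*incase(-3,0),310,CASE[2]+np.pi/2)
E
```

```text
t: 21.98
eef_pos: [540.6, 148.6, 359.6]
tcp_rot: [-3.141, 0.0, 1.668]
ft_force: [-0.0, 0.3, -0.6]
opening: 0.612
t: 22.35
eef_pos: [543.8, -1.3, 359.6]
tcp_rot: [-3.142, 0.0, 1.801]
ft_force: [0.9, 0.6, -1.7]
opening: 0.611
t: 22.72
eef_pos: [541.8, -156.2, 359.5]
tcp_rot: [3.141, 0.0, 1.801]
ft_force: [0.3, -0.4, -1.2]
opening: 0.604
xyz [-0.263 -0.312  0.33 ] rxyz [ 0.     0.    -0.002] t 22.73
```

```bash
python3 -m pendant '[{"x":-0.26,"y":-0.31,"z":0.05,"rx":0,"ry":0,"rz":0,"jaw":0},{"x":-0.26,"y":-0.31,"z":0.2,"rx":0,"ry":0,"rz":0,"jaw":0},{"x":-0.26,"y":-0.31,"z":0.33,"rx":0,"ry":0,"rz":0,"jaw":0},{"x":-0.26,"y":-0.31,"z":0.45,"rx":0,"ry":0,"rz":0,"jaw":0},{"x":-0.26,"y":-0.31,"z":0.55,"rx":0,"ry":0,"rz":0,"jaw":0},{"x":-0.26,"y":-0.31,"z":0.6,"rx":0,"ry":0,"rz":0,"jaw":0},{"x":-0.26,"y":-0.31,"z":0.6,"rx":0,"ry":0,"rz":0,"jaw":0}]'; python3 - <<'E'
from h import *
go(*incase(-3,0),252,CASE[2]+np.pi/2)
wshot("w8")
E
```

```text
t: 23.6
eef_pos: [505.5, -202.6, 269.4]
tcp_rot: [-3.141, -0.0, 1.803]
ft_force: [-1.3, 0.0, -1.7]
opening: 0.608
xyz [-0.017 -0.005  0.116] rxyz [-0.001 -0.     0.   ] t 23.6
```

View pics/w8.png

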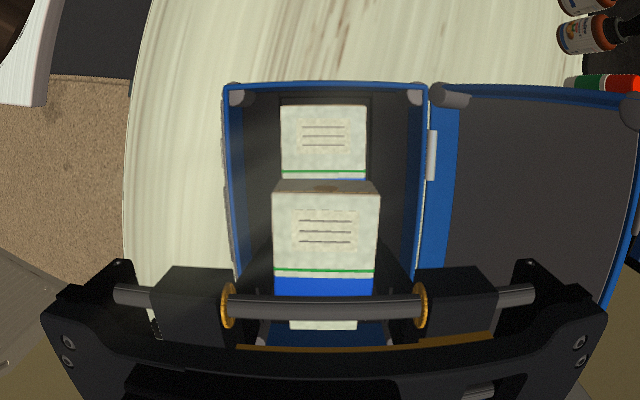

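```bash
python3 -m pendant '[{"x":-0.017,"y":-0.005,"z":0.04,"rx":0,"ry":0,"rz":0,"jaw":0},{"x":-0.017,"y":-0.005,"z":0.07,"rx":0,"ry":0,"rz":0,"jaw":0},{"x":-0.017,"y":-0.005,"z":0.09,"rx":0,"ry":0,"rz":0,"jaw":0},{"x":-0.017,"y":-0.005,"z":0.1,"rx":0,"ry":0,"rz":0,"jaw":0},{"x":-0.017,"y":-0.005,"z":0.1,"rx":0,"ry":0,"rz":0,"jaw":0}]'
```

```text
t: 24.28
eef_pos: [505.1, -205.4, 254.7]
tcp_rot: [-3.142, 0.0, 1.803]
ft_force: [-0.5, 0.2, -1.4]
opening: 0.613
```

```bash
python3 -m pendant '[{"x":0,"y":0,"z":0.008,"rx":0,"ry":0,"rz":0,"jaw":0},{"x":0,"y":0,"z":0.015,"rx":0,"ry":0,"rz":0,"jaw":0},{"x":0,"y":0,"z":0.015,"rx":0,"ry":0,"rz":0,"jaw":0}]'
```

```text
t: 24.65
eef_pos: [505.1, -205.4, 252.4]
tcp_rot: [-3.142, 0.0, 1.803]
ft_force: [-0.3, 0.8, -0.7]
opening: 0.611
```

```bash
python3 -m pendant '[{"x":0,"y":0,"z":0.006,"rx":0,"ry":0,"rz":0,"jaw":0},{"x":0,"y":0,"z":0.006,"rx":0,"ry":0,"rz":0,"jaw":0},{"x":0,"y":0,"z":0.006,"rx":0,"ry":0,"rz":0,"jaw":0}]'
```

```text
t: 25.02
eef_pos: [505.1, -205.4, 252.1]
tcp_rot: [3.141, 0.0, 1.803]
ft_force: [-1.4, 0.5, 5.3]
opening: 0.612
```

Contact is +5 N at the expected height. Releasing.

```bash
python3 -m pendant '[{"x":0,"y":0,"z":0,"rx":0,"ry":0,"rz":0,"jaw":0.7},{"x":0,"y":0,"z":0,"rx":0,"ry":0,"rz":0,"jaw":0.8},{"x":0,"y":0,"z":0,"rx":0,"ry":0,"rz":0,"jaw":0.8},{"x":0,"y":0,"z":-0.1,"rx":0,"ry":0,"rz":0,"jaw":0.8},{"x":0,"y":0,"z":-0.4,"rx":0,"ry":0,"rz":0,"jaw":0.8},{"x":0,"y":0,"z":-0.75,"rx":0,"ry":0,"rz":0,"jaw":0.8},{"x":0,"y":0,"z":-1,"rx":0,"ry":0,"rz":0,"jaw":0.8},{"x":0,"y":0,"z":-1,"rx":0,"ry":0,"rz":0,"jaw":0.8}]'; python3 - <<'E'
from h import *
wshot("w9",[body((*incase(-3,0),CASE[2]),np.array(TOP)+[0,0,42])])
im,_=cam("scene");cv2.imwrite("pics/s9.png",cv2.resize(im[60:240,300:480],None,fx=3.3,fy=3.3))
im,_=cam("top");cv2.imwrite("pics/t9.png",im)
E
```

```text
t: 26.02
eef_pos: [505.0, -205.2, 405.3]
tcp_rot: [3.137, 0.004, 1.803]
ft_force: [-0.3, 0.1, -0.3]
opening: 0.801
```

View pics/w9.png

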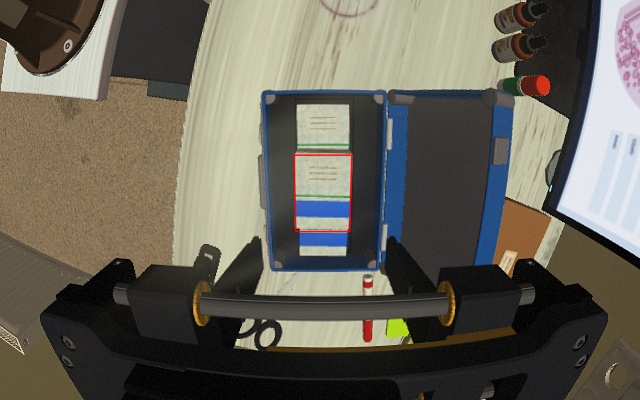

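View pics/s9.png

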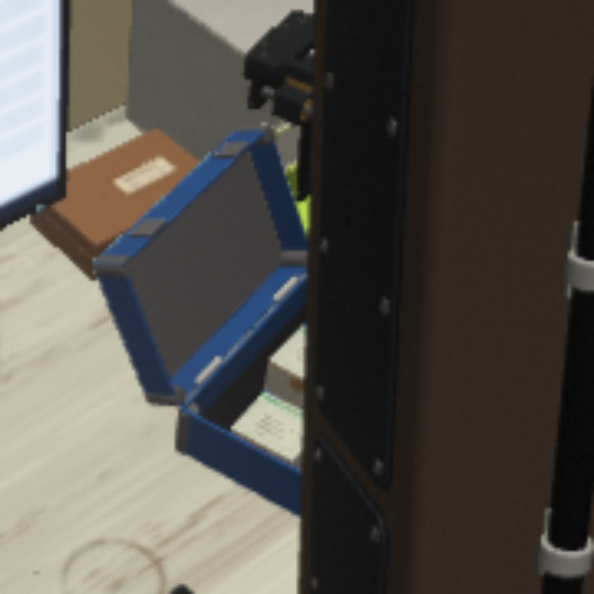

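```bash
python3 - <<'E'
import cv2
a=cv2.imread("pics/top0.png");b=cv2.imread("pics/scene0.png")
cv2.imwrite("pics/k1.png",cv2.resize(a[40:180,370:550],None,fx=4,fy=4,interpolation=cv2.INTER_CUBIC))
cv2.imwrite("pics/k2.png",cv2.resize(b[0:150,290:440],None,fx=4,fy=4,interpolation=cv2.INTER_CUBIC))
E
```

```text
(no output)
```

View pics/k1.png

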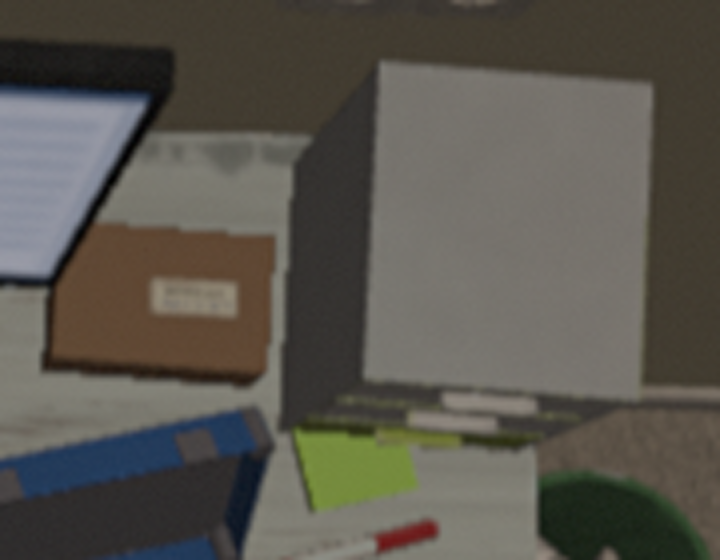

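View pics/k2.png

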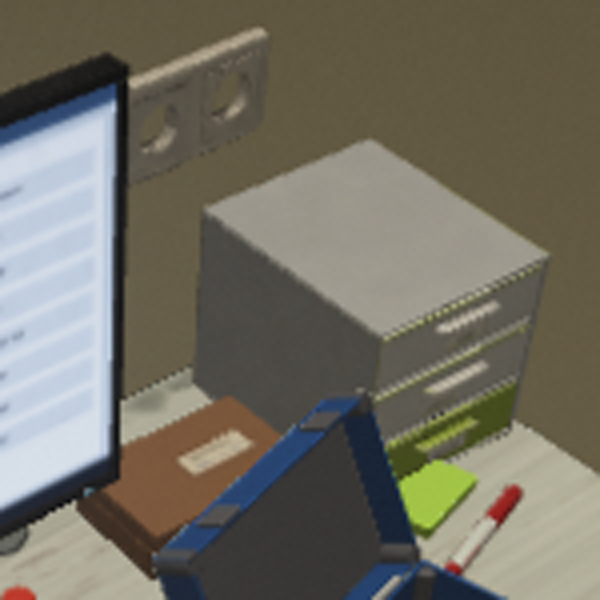

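```bash
python3 - <<'E'
from h import *
_,T=cam("top");_,S=cam("scene")
def tri(a,b):
    a=(np.array(a)+.5)/4-.5+[370,40];b=(np.array(b)+.5)/4-.5+[290,0]
    PT=T[0]@np.c_[cv2.Rodrigues(T[1])[0],T[2]];PS=S[0]@np.c_[cv2.Rodrigues(S[1])[0],S[2]]
    X=cv2.triangulatePoints(PT,PS,a.reshape(2,1),b.reshape(2,1));X=(X[:3]/X[3]).ravel();return X.round(), (pin([X],T)[0]-a).round(1)
print('cab front top left',tri((365,380),(381,338)))
print('monitor BR',tri((52,283),(115,480)))
print('monitor TR',tri((172,48),(125,65)))
print('lid top -y corner',tri((268,435),(365,397)))
print('brown front-left top',tri((48,362),(155,550)),'brown right-back', tri((275,235),(235,398)))
for x,y in((175,0),(175,-30),(175,30)):print(x,y,incase(x,y).round())
print('lid corner model',body(CASE,[[157,-107,156],[129,-107,171]]).round())
go(*incase(178,0),400,CASE[2])
E
```

```text
cab front top left (array([ 699., -335.,  165.]), array([-0.1, -0.1]))
monitor BR (array([ 781., -160.,   76.]), array([0.1, 0.2]))
monitor TR (array([ 792., -165.,  387.]), array([2.6, 2.8]))
lid top -y corner (array([ 662., -278.,  164.]), array([0.8, 0.9]))
brown front-left top (array([ 739., -164.,   35.]), array([-0.1, -0.1])) brown right-back (array([ 828., -321.,   43.]), array([0.7, 0.8]))
175 0 [ 679. -164.]
175 -30 [ 685. -193.]
175 30 [ 672. -135.]
lid corner model [[ 686. -273.  156.]
 [ 658. -279.  171.]]
xyz [0.    1.208 0.003] rxyz [-0.002  0.     2.   ] t 26.27
```

Clear space behind the lid: the monitor's edge is at x≥780 and the cabinet at y<-335, 165 high. I'll turn the jaws along the case's y with the camera toward the front, shut them and go behind the lid.

```bash
python3 -m pendant '[{"x":0,"y":0.2,"z":-0.15,"rx":0,"ry":0,"rz":-0.2,"jaw":0},{"x":0,"y":0.5,"z":-0.15,"rx":0,"ry":0,"rz":-0.5,"jaw":0},{"x":0,"y":0.7,"z":-0.15,"rx":0,"ry":0,"rz":-0.8,"jaw":0},{"x":0,"y":0.7,"z":-0.15,"rx":0,"ry":0,"rz":-1,"jaw":0},{"x":0,"y":0.7,"z":-0.15,"rx":0,"ry":0,"rz":-1,"jaw":0}]'; python3 - <<'E'
from h import *
go(*incase(182,-15),400,CASE[2]+np.pi)
E
```

```text
t: 26.9
eef_pos: [607.8, -181.0, 422.5]
tcp_rot: [-3.141, -0.002, 2.593]
ft_force: [-0.6, 0.5, 0.5]
opening: 0.333
xyz [-0.448  0.303  0.149] rxyz [ 0.001 -0.003 -0.994] t 26.9
```

```bash
python3 -m pendant '[{"x":-0.45,"y":0.3,"z":0,"rx":0,"ry":0,"rz":-0.3,"jaw":0},{"x":-0.45,"y":0.3,"z":0,"rx":0,"ry":0,"rz":-0.6,"jaw":0},{"x":-0.45,"y":0.3,"z":0.05,"rx":0,"ry":0,"rz":-0.9,"jaw":0},{"x":-0.45,"y":0.3,"z":0.1,"rx":0,"ry":0,"rz":-1,"jaw":0},{"x":-0.45,"y":0.3,"z":0.15,"rx":0,"ry":0,"rz":-1,"jaw":0},{"x":-0.45,"y":0.3,"z":0.15,"rx":0,"ry":0,"rz":-1,"jaw":0}]'; python3 - <<'E'
from h import *
go(*incase(182,-15),322,CASE[2]+np.pi)
s=env.state();print(s['joints'].round(2))
im,_=cam("scene");cv2.imwrite("pics/s10.png",cv2.resize(im[0:240,260:560],None,fx=2.5,fy=2.5))
im,_=cam("top");cv2.imwrite("pics/t10.png",cv2.resize(im[60:260,300:540],None,fx=3,fy=3))
E
```

```text
t: 27.65
eef_pos: [688.4, -178.5, 400.3]
tcp_rot: [3.141, -0.002, -2.913]
ft_force: [-0.3, 0.5, 0.8]
opening: 0.005
xyz [-0.005  0.007  0.522] rxyz [ 0.001 -0.002 -0.004] t 27.65
[-0.35  0.62  1.33 -0.    1.2  -2.15]
```

View pics/s10.png

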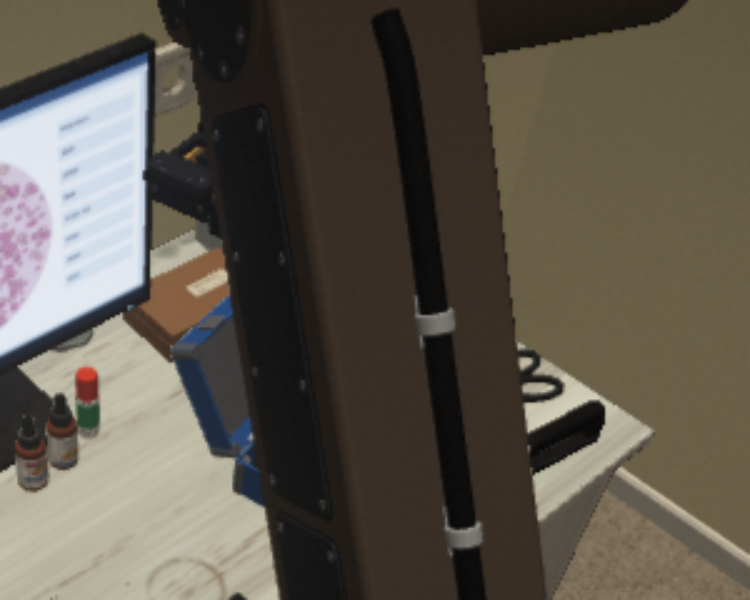

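View pics/t10.png

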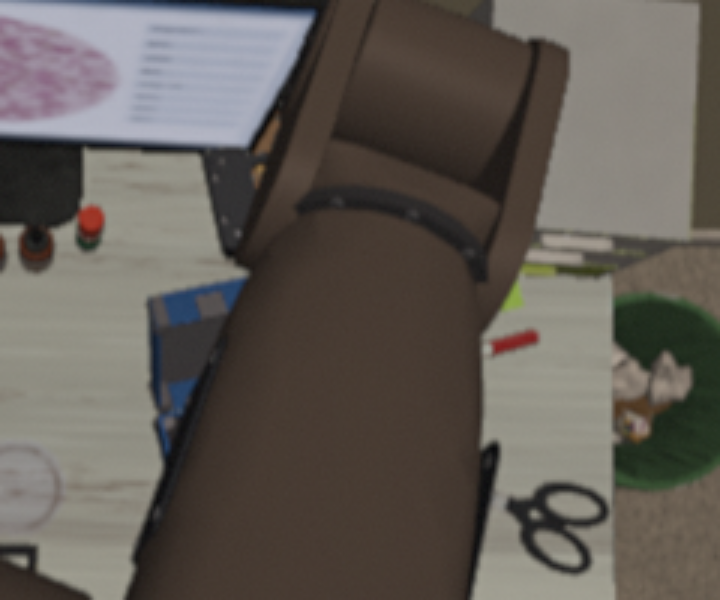

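Tool is behind the lid and clear of the monitor edge. Descending behind it.

```bash
python3 -m pendant '[{"x":0,"y":0,"z":0.15,"rx":0,"ry":0,"rz":0,"jaw":0},{"x":0,"y":0,"z":0.3,"rx":0,"ry":0,"rz":0,"jaw":0},{"x":0,"y":0,"z":0.45,"rx":0,"ry":0,"rz":0,"jaw":0},{"x":0,"y":0,"z":0.52,"rx":0,"ry":0,"rz":0,"jaw":0},{"x":0,"y":0,"z":0.52,"rx":0,"ry":0,"rz":0,"jaw":0}]'; python3 - <<'E'
from h import *
wshot("w11",[body(CASE,[[157,-107,156],[157,107,156],[129,107,171],[129,-107,171]])])
im,_=cam("top");cv2.imwrite("pics/t11.png",cv2.resize(im[60:260,300:540],None,fx=3,fy=3))
E
```

```text
t: 28.38
eef_pos: [688.5, -178.5, 323.5]
tcp_rot: [3.141, -0.0, -2.91]
ft_force: [-0.4, 0.3, 0.2]
opening: 0.006
```

View pics/w11.png

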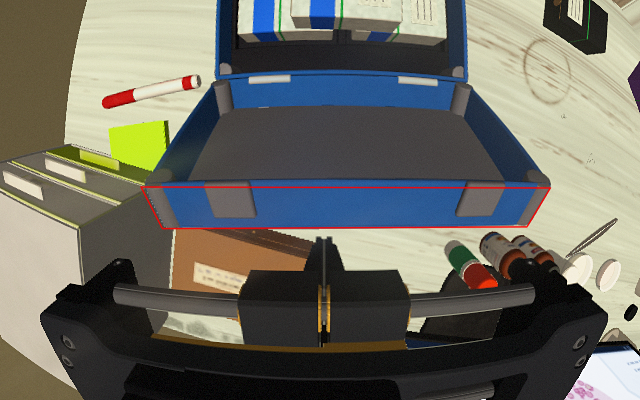

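The lid's rear edge lies on its prediction, and the closed fingers at (322,240) are behind it. Pushing forward.

```bash
python3 -m pendant '[{"x":0.1,"y":0,"z":0,"rx":0,"ry":0,"rz":0,"jaw":0},{"x":0.2,"y":0,"z":0,"rx":0,"ry":0,"rz":0,"jaw":0},{"x":0.28,"y":0,"z":0,"rx":0,"ry":0,"rz":0,"jaw":0},{"x":0.36,"y":0,"z":0,"rx":0,"ry":0,"rz":0,"jaw":0},{"x":0.44,"y":0,"z":0,"rx":0,"ry":0,"rz":0,"jaw":0},{"x":0.52,"y":0,"z":0,"rx":0,"ry":0,"rz":0,"jaw":0}]'; python3 -m pendant '[{"x":0.06,"y":0,"z":0,"rx":0,"ry":0,"rz":0,"jaw":0},{"x":0.12,"y":0,"z":0,"rx":0,"ry":0,"rz":0,"jaw":0},{"x":0.18,"y":0,"z":0,"rx":0,"ry":0,"rz":0,"jaw":0},{"x":0.24,"y":0,"z":0,"rx":0,"ry":0,"rz":0,"jaw":0},{"x":0.24,"y":0,"z":0,"rx":0,"ry":0,"rz":0,"jaw":0}]';python3 - <<'E'
from h import *
wshot("w12")
E
```

```text
t: 29.22
eef_pos: [611.8, -196.5, 323.7]
tcp_rot: [-3.141, 0.0, -2.91]
ft_force: [1.7, 0.4, 1.8]
opening: 0.004
t: 29.85
eef_pos: [576.9, -204.8, 323.5]
tcp_rot: [3.141, -0.001, -2.91]
ft_force: [0.1, 0.1, -0.1]
opening: 0.008
```

View pics/w12.png

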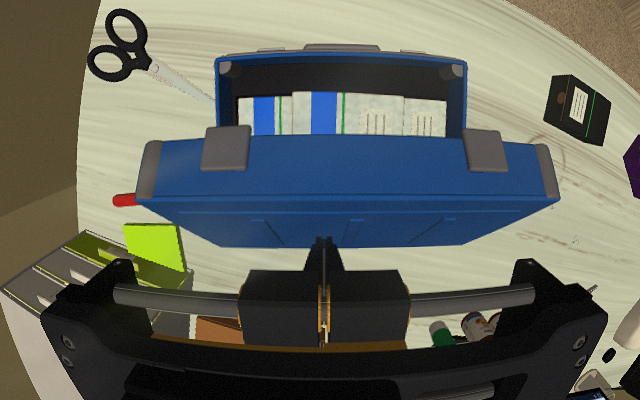

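The lid has gone past upright and the force is zero, so it's falling by itself. I'll raise the tool clear and wait.

```bash
python3 -m pendant '[{"x":-0.05,"y":0,"z":-0.2,"rx":0,"ry":0,"rz":0,"jaw":0},{"x":-0.1,"y":0,"z":-0.5,"rx":0,"ry":0,"rz":0,"jaw":0},{"x":-0.1,"y":0,"z":-0.7,"rx":0,"ry":0,"rz":0,"jaw":0},{"x":-0.1,"y":0,"z":-0.7,"rx":0,"ry":0,"rz":0,"jaw":0},{"x":-0.1,"y":0,"z":-0.7,"rx":0,"ry":0,"rz":0,"jaw":0},{"x":-0.1,"y":0,"z":-0.7,"rx":0,"ry":0,"rz":0,"jaw":0},{"x":-0.1,"y":0,"z":-0.7,"rx":0,"ry":0,"rz":0,"jaw":0},{"x":-0.1,"y":0,"z":-0.7,"rx":0,"ry":0,"rz":0,"jaw":0},{"x":-0.1,"y":0,"z":-0.7,"rx":0,"ry":0,"rz":0,"jaw":0},{"x":-0.1,"y":0,"z":-0.7,"rx":0,"ry":0,"rz":0,"jaw":0}]';  python3 -m pendant '[{"x":0,"y":0,"z":0,"rx":0,"ry":0,"rz":0,"jaw":0},{"x":0,"y":0,"z":0,"rx":0,"ry":0,"rz":0,"jaw":0},{"x":0,"y":0,"z":0,"rx":0,"ry":0,"rz":0,"jaw":0},{"x":0,"y":0,"z":0,"rx":0,"ry":0,"rz":0,"jaw":0},{"x":0,"y":0,"z":0,"rx":0,"ry":0,"rz":0,"jaw":0},{"x":0,"y":0,"z":0,"rx":0,"ry":0,"rz":0,"jaw":0},{"x":0,"y":0,"z":0,"rx":0,"ry":0,"rz":0,"jaw":0},{"x":0,"y":0,"z":0,"rx":0,"ry":0,"rz":0,"jaw":0}]';python3 - <<'E'
from h import *
wshot("w13",[body(CASE,[[-67,-107,84],[-67,107,84],[67,107,84],[67,-107,84]])])
im,_=cam("scene");cv2.imwrite("pics/s13.png",im)
E
```

```text
t: 31.15
eef_pos: [592.1, -201.2, 428.6]
tcp_rot: [-3.142, -0.0, -2.91]
ft_force: [-0.7, -0.4, 0.6]
opening: 0.006
t: 32.15
eef_pos: [592.0, -201.2, 428.6]
tcp_rot: [-3.141, -0.0, -2.91]
ft_force: [-0.0, 0.3, -0.5]
opening: 0.003
```

View pics/w13.png

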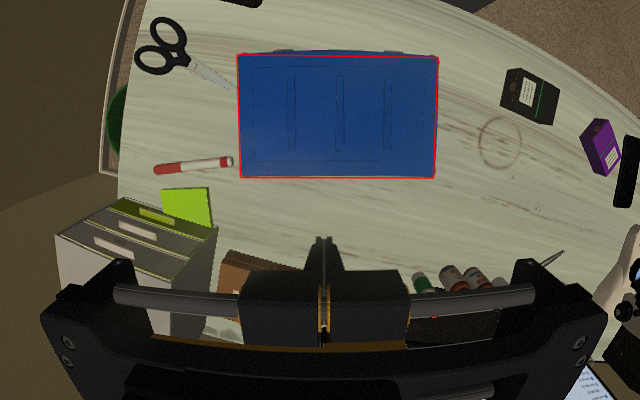

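View pics/s13.png

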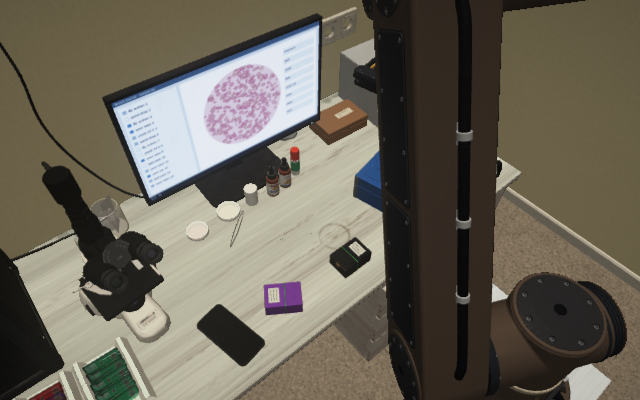

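```bash
python3 -m pendant '[{"x":0,"y":0,"z":-0.1,"rx":0,"ry":0,"rz":0,"jaw":0},{"x":0,"y":0,"z":-0.1,"rx":0,"ry":0,"rz":0,"jaw":0},{"x":0,"y":0,"z":-0.1,"rx":0,"ry":0,"rz":0,"jaw":0},{"x":0,"y":0,"z":-0.1,"rx":0,"ry":0,"rz":0,"jaw":0},{"x":0,"y":0,"z":-0.1,"rx":0,"ry":0,"rz":0,"jaw":0},{"x":0,"y":0,"z":-0.1,"rx":0,"ry":0,"rz":0,"jaw":0},{"x":0,"y":0,"z":-0.1,"rx":0,"ry":0,"rz":0,"jaw":0},{"x":0,"y":0,"z":-0.1,"rx":0,"ry":0,"rz":0,"jaw":0}]';python3 - <<'E'
from h import *
f=lambda h:body(CASE,[[-67,-107,84+h],[-67,107,84+h],[67,107,84],[67,-107,84]])
wshot("w14",[f(0),f(8)])
im=cv2.imread("pics/w14.png");cv2.imwrite("pics/w14c.png",cv2.resize(im[30:210,220:460],None,fx=3.3,fy=3.3,interpolation=cv2.INTER_CUBIC))
E
```

```text
t: 33.25
eef_pos: [592.1, -201.1, 443.5]
tcp_rot: [-3.142, -0.0, -2.91]
ft_force: [-0.2, -0.2, -0.3]
opening: 0.006
```

View pics/w14c.png

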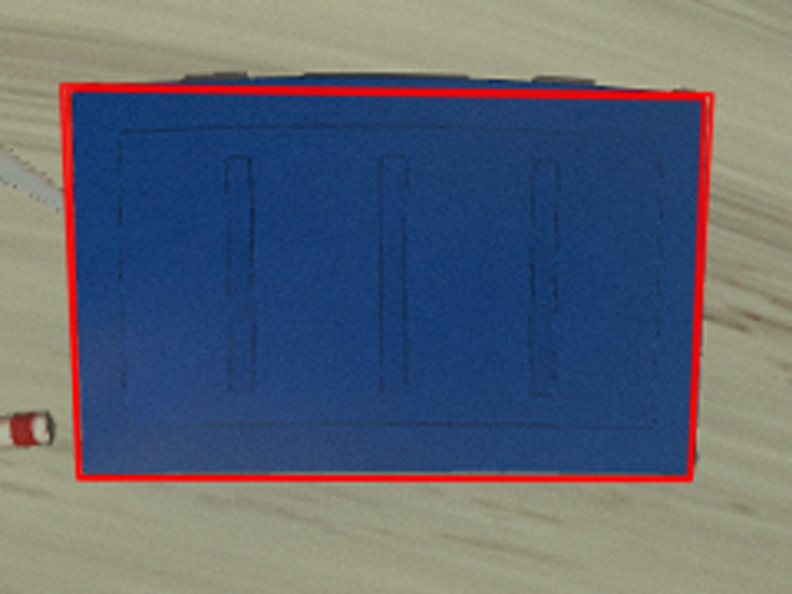

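The outline can't fully exclude a small gap at this angle. I'll swing the arm aside so the scene camera sees the seam.

```bash
python3 -m pendant '[{"x":0.3,"y":-0.3,"z":-0.2,"rx":0,"ry":0,"rz":0,"jaw":0},{"x":0.7,"y":-0.6,"z":-0.2,"rx":0,"ry":0,"rz":0,"jaw":0},{"x":1,"y":-1,"z":-0.2,"rx":0,"ry":0,"rz":0,"jaw":0},{"x":1,"y":-1,"z":-0.2,"rx":0,"ry":0,"rz":0,"jaw":0},{"x":1,"y":-1,"z":-0.2,"rx":0,"ry":0,"rz":0,"jaw":0}]';python3 -m pendant '[{"x":0.3,"y":-0.4,"z":0,"rx":0,"ry":0,"rz":0,"jaw":0},{"x":0.5,"y":-0.8,"z":0,"rx":0,"ry":0,"rz":0,"jaw":0},{"x":0.5,"y":-1,"z":0,"rx":0,"ry":0,"rz":0,"jaw":0},{"x":0.5,"y":-1,"z":0,"rx":0,"ry":0,"rz":0,"jaw":0},{"x":0.5,"y":-1,"z":0,"rx":0,"ry":0,"rz":0,"jaw":0}]';python3 - <<'E'
from h import *
im,S=cam("scene")
c=cv2.resize(im[110:240,325:455],None,fx=4.6,fy=4.6,interpolation=cv2.INTER_CUBIC)
for h,col in((52,(0,255,0)),(84,(0,0,255))):
    q=(pin(body(CASE,[[-67,107,h],[67,107,h],[67,-107,h],[-67,-107,h]]),S)-[325,110]+.5)*4.6-.5
    cv2.polylines(c,[q.round().astype(int)],True,col,1)
cv2.imwrite("pics/s15.png",c);print(env.state()['qvel'].round(3))
E
```

```text
t: 33.92
eef_pos: [479.5, -383.4, 473.4]
tcp_rot: [-3.141, -0.0, -2.913]
ft_force: [0.1, -0.6, -0.0]
opening: 0.005
t: 34.55
eef_pos: [466.1, -525.4, 472.1]
tcp_rot: [-3.128, -0.026, -2.957]
ft_force: [0.4, 0.5, -0.2]
opening: 0.003
[-0.    -0.01   0.001 -0.002 -0.001 -0.002]
```

View pics/s15.png

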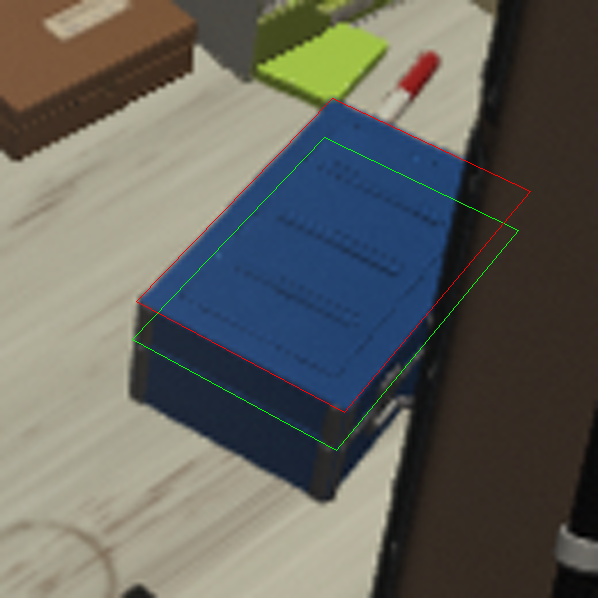

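Lid's top edges meet the shut outline at all visible corners, (137,302) and (345,412), and there is no wedge gap. The last pose stopped near a joint limit, so I'll back off before handing in.

```bash
python3 -m pendant '[{"x":0,"y":0.2,"z":0,"rx":0,"ry":0,"rz":0.2,"jaw":0},{"x":0,"y":0.4,"z":0,"rx":0,"ry":0,"rz":0.2,"jaw":0},{"x":0,"y":0.4,"z":0,"rx":0,"ry":0,"rz":0.2,"jaw":0},{"x":0,"y":0.4,"z":0,"rx":0,"ry":0,"rz":0.2,"jaw":0}]';python3 - <<'E'
from h import *
s=env.state();print(s['joints'].round(2),s['qvel'].round(3),s['eef_pos'])
im,_=cam("top");cv2.imwrite("pics/t16.png",im)
im,_=cam("scene");cv2.imwrite("pics/s16.png",im)
E
```

```text
t: 35.1
eef_pos: [454.8, -467.1, 472.3]
tcp_rot: [-3.123, -0.023, -3.114]
ft_force: [-0.1, 0.7, 0.2]
opening: 0.005
[-0.9   0.48  1.4  -0.03  1.27 -2.49] [-0.011  0.017 -0.01   0.002  0.     0.001] [ 454.77381487 -467.14070085  472.25582088]
```

View pics/t16.png

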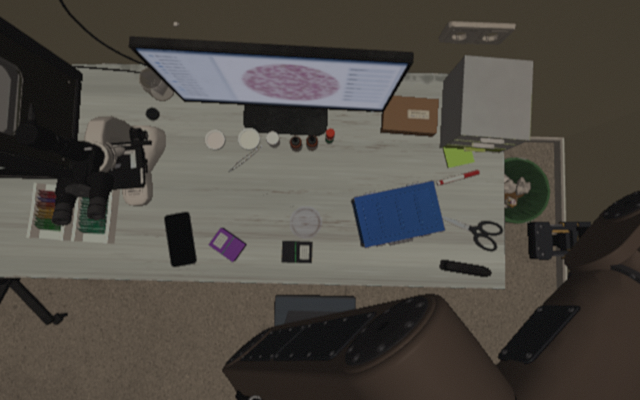

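The case is shut at (398,214), both bottles stand at (296,143) and (312,143), and the arm is clear. Handing in.

```bash
python3 -c "
from cell import env
print(env.job_done())"
```

```text
the job is handed in; nothing more can be done
None
```

The job is done and handed in at about 35 s of the 72 s allowed: the two full cartons are in the pockets, the light one is on top, and the lid is shut.

- **Weighing:** The carton nearest the case read about 3.7 N and the middle one about 3.5 N, so both are full. The farthest one read about 1.2 N, so it is the light one.
- **Placing:** I set the nearest carton in the left pocket, the middle one in the right pocket, and the light one across the middle of both. I lowered each until the force showed contact before opening the fingers. Contact on the second full carton was the firmest, at about 10 N.
- **Lid:** I pushed it forward from behind with closed fingers, and it fell shut by itself.

**Last checks:**
- Before closing, the wrist camera showed all three cartons flat and within a few millimetres of their predicted spots.
- After closing, the lid's edges matched the shut outline in the wrist and scene views, with no visible gap at the seam. The wrist view alone could not rule out a gap of a few millimetres; the scene view settled it as far as the arm left it visible.
- Both bottles were standing, and the arm was clear and nearly still.
- No check failed. One clearing move stopped short near the last joint's limit, so I backed off before handing in.

I could not see the cartons once the lid was shut.

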